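# Clear the tasting board, turn it over and set it out

### The job

Tasting is over: with the scraper block, without dragging the board out of place, push all the broken chocolate pieces off the serving board into the scrap tray beside the plinth. Then slide the board out past an edge of the plinth, take hold of it there and turn it over without dropping it, so that its slate face is up, and push it back on the plinth, about central, square and fully home against the two steel studs. Set the small cartons upright on its slate face. The scraper ends standing upright on its rubber mat; leave the gift box, jar and bowl where they are.

Things in the scene. Friction and masses are not known exactly. Their poses are not given: they have to be found in the camera images.
- plinth: Dark wooden plinth fixed on the counter, 140 (x) x 178 (y) x 80 mm high. Origin: centre of its underside; its front (-x face) faces the robot. On top at the far edge stand two steel stop studs, each 10 (x) x 22 (y) x 8 mm high, centred at x = +65, y = +62 and -62 mm; front faces at x = +60. Between them is a 102 mm gap where fingers can reach down behind the board.
- board_mid (a point): Centre of the board's volume (6 mm below each face). When the board is home against both studs this is at x = -5 mm, y about 0 in the plinth's frame, 86 mm above the counter.
- tray: Open steel scrap tray, 220 (its x) x 150 (its y) x 40 mm high, walls and floor about 4 mm, fixed on the counter against the plinth's left or right side (it varies; centre 166 mm from the plinth's in y, same yaw). Origin: centre of its underside.
- pad: Flat black rubber mat, 190 (its x) x 130 (its y) x 4 mm, fixed on the counter on the plinth's other side (centre 166 mm from the plinth's in y, same yaw). Origin: centre of its underside. The scraper stands on it.
- scraper: Scraper block standing upright, about 0.3 kg: a steel foot 120 (its x) x 40 (its y) x 22 mm high, and above it a wooden handle 80 (x) x 26 (y) mm from 22 to 60 mm height. Origin: centre of its underside, z up. Take it by the handle from above, fingers closing along its y; both long faces scrape alike.
- piece1: Broken-off piece of dark chocolate bar, 40 (its x) x 30 (its y) x 14 mm (16 mm with its ribs), 25 g. Origin: centre of its underside. It starts on the board; two to five of the five pieces are present (None if absent).
- piece2: Broken-off piece of dark chocolate bar, 40 (its x) x 30 (its y) x 14 mm (16 mm with its ribs), 25 g. Origin: centre of its underside. It starts on the board; two to five of the five pieces are present (None if absent).
- piece3: Broken-off piece of dark chocolate bar, 40 (its x) x 30 (its y) x 14 mm (16 mm with its ribs), 25 g. Origin: centre of its underside. It starts on the board; two to five of the five pieces are present (None if absent).
- piece4: Broken-off piece of dark chocolate bar, 40 (its x) x 30 (its y) x 14 mm (16 mm with its ribs), 25 g. Origin: centre of its underside. It starts on the board; two to five of the five pieces are present (None if absent).
- piece5: Broken-off piece of dark chocolate bar, 40 (its x) x 30 (its y) x 14 mm (16 mm with its ribs), 25 g. Origin: centre of its underside. It starts on the board; two to five of the five pieces are present (None if absent).
- board: Pale wooden serving board, 130 (its x) x 180 (its y) x 12 mm, 0.18 to 0.35 kg, loose on the plinth. Origin: centre of its good face (dark slate inlay 100 x 150 mm), which lies underneath at the start; z points from there to the plain wooden used face, so up at the start and down once it is turned over.
- carton1: Small closed cardboard praline carton with a dark brown band, 52 (its x) x 40 (its y) x 56 mm high, 0.1 kg, standing on the counter left or right of the work. Origin: centre of its underside, z up. Grip it across its 40 mm. One to three of the three are present (None if absent).
- carton2: Small closed cardboard praline carton with a dark brown band, 52 (its x) x 40 (its y) x 56 mm high, 0.1 kg, standing on the counter left or right of the work. Origin: centre of its underside, z up. Grip it across its 40 mm. One to three of the three are present (None if absent).
- carton3: Small closed cardboard praline carton with a dark brown band, 52 (its x) x 40 (its y) x 56 mm high, 0.1 kg, standing on the counter left or right of the work. Origin: centre of its underside, z up. Grip it across its 40 mm. One to three of the three are present (None if absent).
- giftbox: Dark blue gift box, 140 x 100 x 36 mm, near the left end of the counter: leave it alone. Origin: centre of its underside.
- jar: Jar, 70 mm across, 90 mm high, near the right end of the counter: leave it alone. Origin: centre of its underside.
- bowl: White bowl, 110 mm across, 45 mm high, near the right end of the counter: leave it alone. Origin: centre of its underside.
Mind the look-alikes: they are no part of the job. Several things have the shape of the plinth; the one meant has the colours described above. Of the things shaped like the board, the wooden one is meant.

How it is judged:
By the outcome, as a careful person would: the job done as asked, in the order asked, and still so for the second after the job is handed in, with the robot touching nothing.
Of piece1, piece2, piece3, piece4, piece5 only 2 to 5 are there at a start; the rules pass over those that are not, and their reading is None.
Of carton1, carton2, carton3 only 1 to 3 are there at a start; the rules pass over those that are not, and their reading is None.
At some moment in a run one of scraper, piece1, piece2, piece3, piece4, piece5 may be knocked a few centimetres aside while the robot is not near it.
It also fails if it takes over 210 s, if anything falls off the work surface, if the arm or the gripper's body presses on something with over 40 N, if the wrist force passes 120 N, or if a joint passes its speed limit or range.

### The arm

A 7-joint arm with a two-finger parallel gripper is mounted at the origin on the work surface. World frame = base frame: x ahead of the robot, y to its left, z up, the work surface at z = 0. Lengths are in m, angles in degrees, forces in N, time in s.
With the tool pointing down it reaches from about 0.425 to 0.875 m from the base axis. Payload 4.7 kg.
Tool frame: the origin (TCP) lies midway between the tips of the shut fingers; the grasp point (between the pads) lies 19 mm behind it; z points along the fingers, y is the line along which they close (so a half turn about z gives the same grasp; the last joint's range is limited). The gripper opens to 87 mm and grips with 3 to 60 N. Pads are 19 mm wide; open, the fingers measure 117 mm over their backs; the gripper's body (75 mm by 190 mm) begins 51 mm behind the grasp point.
Start: joints at [-62.79, 18.392, -4.016, 83.108, 1.295, 78.541, -3.26], TCP at [0.289, 0.582, 0.223] pointing down, gripper open.
Joint ranges: [-163.93, 163.93], [-17.29, 119.83], [-79.2, 71.16], [3.27, 140.29], [-89.18, 269.18], [5.43, 117.66], [-154.24, 154.24]. Speed limits (degrees/s): [147.25, 147.25, 180, 180, 180, 180, 180].

### API

Orientations are given as [roll, pitch, yaw] about the fixed x, y, z axes, in that order (R = Rz(yaw) Ry(pitch) Rx(roll)).
In Python, from cell import env, viewer, boxes_of, masks_of gives the robot as it stands. The module is installed in compiled form; this text tells all that it offers.
- The arm moves only by the tool apply_moves, never from a script. Its argument "moves" is a list of rows, each a list of 7 numbers: the shift along the tool's x, y, z scaled (see below), then the turn, a rotation vector about the tool's x, y, z scaled (see below), then the opening, from 0 (shut) to 1 (fully open). A call has 1 to 20 rows; each row is the pose to reach, as a shift and turn from the pose commanded when the call began, along the tool's axes at that moment; what a row does not reach only later rows make up. The controller multiplies each number of a shift by 0.2 m and each number of a turn by 1.5 rad. A row lasts 1/10 s, in which the tool goes at most 50 mm and 8.59 degrees, less where a joint would pass 70% of its speed; a pose out of reach is approached as far as the arm can. A call with a number of a shift or a turn outside -1 to 1 is refused whole. A call with a gripper value outside its range is refused whole. The fingers move at their own pace and stop on an object; "grip_force" is the grip in N (left out, the last holds). Time passes only in rows, so rows that repeat a pose let the fingers close. It gives the time, the measured TCP pose, the force, the opening and the grip force at its end, in the units of the state.
- env.get_obs(): the state, without advancing time (a new reading comes with each control period).
- viewer.read_camera(name): name is "scene" or "top" or "wrist"; returns the picture (480x640x3 uint8, red, green, blue); there is no depth.
- viewer.get_calibration(name): a dict with "fov_y" (degrees; the focal length in pixels is half the picture's height over the tangent of half this angle, whatever the lens; pixels are square), "cx", "cy" (the principal point, pixels), "k1" (the pictures are not rectified: a ray, as slopes to the right and down, at radius r is drawn at 1 + k1 r^2 times it, then the intrinsics apply), "position" and "orientation" of the camera in the world. Camera axes: x right, y up, looking along -z (the intrinsics and any distortion apply to the point x, -y, -z); pixel columns grow to the right and rows downward; lengths in m; the calibration is good to about 2 mm. A picture is of the moment at which its call begins: read the wrist's pose just before it. get_calibration takes no time and is no camera call; for the wrist camera it gives the pose at the moment of the call.
- env.sign_off(): hands the job in; it is judged then, once.
Trained networks look in the newest picture that a camera, given by its name, has taken for a name from the list of things; names that differ only in an ending like _2 or _b are one class to them, and where a whole thing is asked for, a point or a joint stands for the part that bears it (a point fixed in the world has none). Each returns a list of dicts, best first, with "conf" (0 to 1); they miss things now and then, are a little off and sometimes report something else, mostly with a low value. They report only what shows in the picture. A call takes as long as a camera call. They do not tell look-alikes from the thing itself.
- boxes_of(camera, target): "location" ([column, row] in pixels, amid what is visible of it).
- masks_of(camera, target): "pixels" (480x640 bool, what is visible of it) and "location" ([column, row] in pixels, amid what is visible of it).
The state is a dict: "time_s": time; "qpos": joint angles; "joint_velocities": joint speeds; "effort": joint torques, N m; "tool_pos": TCP position; "tool_rot": TCP orientation; "force": force on the tool from outside, world axes, zero at the start; "wrist_torque": the same for the moment, N m; "grip_width": finger opening in m; "grasp_force": force on a finger pad.
Only numpy, scipy, OpenCV 4.12 (cv2) and the standard library are available. Lean on these libraries where they do the work, as an engineer would, in place of code of your own. Each camera call takes 0.05 s, during which the arm holds its last target. There are 200 camera calls.

## Working session

There is one attempt and no reset: what is moved stays moved. The work goes in short steps, Python scripts to look and compute and a tool call to move; the robot and the scene stay as the last step left them, time stands still between calls to the robot, and variables do not carry over. Pictures are saved under pics/ and viewed, at most 14 in all, crops included, and the job is handed in when it is done.

Besides the shell and the picture viewer there is one more tool, called after ">>>" as name(argument=value, ...), one argument or row to a line, values as JSON. apply_moves: Moves the arm, as the interface text tells. Shifts and turns lie within -1 to 1; 1 stands for 0.2 m of shift or 1.5 rad of turn. Its arguments: {"type":"object","properties":{"moves":{"type":"array","items":{"type":"array","items":{"type":"number","minimum":-1,"maximum":1}}},"grip_force":{"type":"number"}},"required":["moves"]}

```bash
mkdir -p pics; cat > h.py <<'E'
import numpy as np, cv2
from scipy.spatial.transform import Rotation as R
from cell import env, viewer, boxes_of, masks_of
def cal(c):
    k=viewer.get_calibration(c); f=240/np.tan(np.radians(k["fov_y"])/2)
    return k,f
def rot(o):
    o=np.array(o); 
    return o if o.shape==(3,3) else R.from_euler('xyz',o,degrees=True).as_matrix()
def pix2w(c,uv,z,k=None):
    if k is None: k=viewer.get_calibration(c)
    f=240/np.tan(np.radians(k["fov_y"])/2)
    uv=np.atleast_2d(uv).astype(float)
    d=(uv-[k["cx"],k["cy"]])/f; s=d.copy()
    for _ in range(20): s=d/(1+k["k1"]*(s**2).sum(1,keepdims=True))
    ray=np.c_[s[:,0],-s[:,1],-np.ones(len(s))]@rot(k["orientation"]).T
    p=np.array(k["position"]); t=(z-p[2])/ray[:,2]
    return p+ray*t[:,None]
def w2pix(c,P,k=None):
    if k is None: k=viewer.get_calibration(c)
    f=240/np.tan(np.radians(k["fov_y"])/2)
    q=(np.atleast_2d(P)-k["position"])@rot(k["orientation"])
    s=np.c_[q[:,0],-q[:,1]]/-q[:,2:]
    s=s*(1+k["k1"]*(s**2).sum(1,keepdims=True))
    return s*f+[k["cx"],k["cy"]]
def rect(mask,z,c,k=None):
    """min-area rect of the mask on plane z: centre, long, short, yaw of long side (deg)"""
    m=max(cv2.findContours(mask.astype(np.uint8),0,2)[0],key=cv2.contourArea)[:,0]
    P=pix2w(c,m,z,k)[:,:2]
    (cx,cy),(w,h),a=cv2.minAreaRect((P*1000).astype(np.float32))
    if w<h: w,h,a=h,w,a+90
    return np.round([cx,cy,w,h,(a+90)%180-90],1)
def snap(c,name):
    im=viewer.read_camera(c); cv2.imwrite(f"pics/{name}.png",im[:,:,::-1]); return im
def delta(pos,rpy):
    """row numbers to go from the present pose to pos, rpy"""
    o=env.get_obs(); T=rot(o["tool_rot"]); 
    return np.round(T.T@(np.array(pos)-o["tool_pos"])/.2,3), np.round(R.from_matrix(T.T@rot(rpy)).as_rotvec()/1.5,3)
E
python3 - <<'E'
from h import *
for c in("top","scene"):
    snap(c,c+"0"); print(viewer.get_calibration(c))
print(env.get_obs())
E
```

```text
{'fov_y': 57.48399419324644, 'cx': 320.47284696021865, 'cy': 242.70879301637044, 'k1': -0.10316731876020074, 'position': array([ 0.35235817, -0.02286932,  1.28158146]), 'orientation': array([  7.62513583,   0.21763699, -89.1975214 ])}
{'fov_y': 57.72388707126643, 'cx': 322.4754352392816, 'cy': 243.33722330821016, 'k1': 0.016630868020967186, 'position': array([1.24247204, 0.4149205 , 0.81854328]), 'orientation': array([ 48.32369201,   0.39497031, 120.19525231])}
{'time_s': 0.1, 'qpos': array([-62.79123646,  18.43396931,  -4.01428417,  83.16735163,
         1.29639616,  78.54099197,  -3.26101907]), 'joint_velocities': array([ 0.06431758, -0.00141307,  0.02491427, -0.1022879 ,  0.07768788,
       -0.01764442, -0.03781957]), 'effort': array([-1.55172097e-04, -4.92575240e+01, -4.05926127e-01, -3.13400066e+01,
       -6.41472358e-02,  3.95046780e-02,  9.04824128e-05]), 'tool_pos': array([0.28886822, 0.58173684, 0.22158519]), 'tool_rot': array([-1.79902991e+02,  7.21350694e-03,  1.53598900e+02]), 'force': array([-0.00617739,  0.41562284, -0.02501279]), 'wrist_torque': array([ 0.00145541,  0.02914458, -0.0188656 ]), 'grasp_force': 0.0, 'grip_width': 0.08712563362516912}
```

View pics/top0.png

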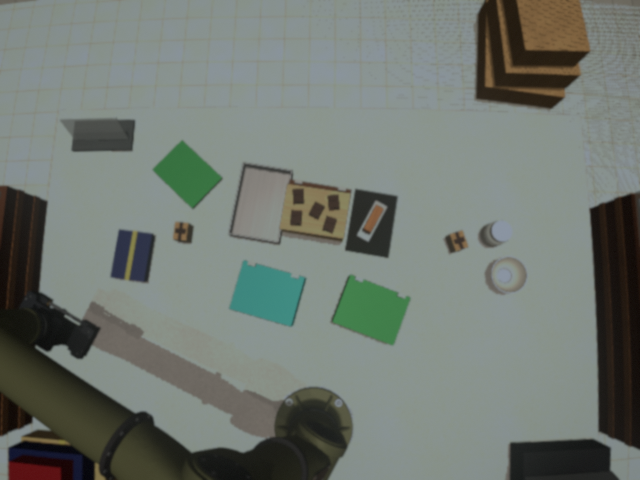

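View pics/scene0.png

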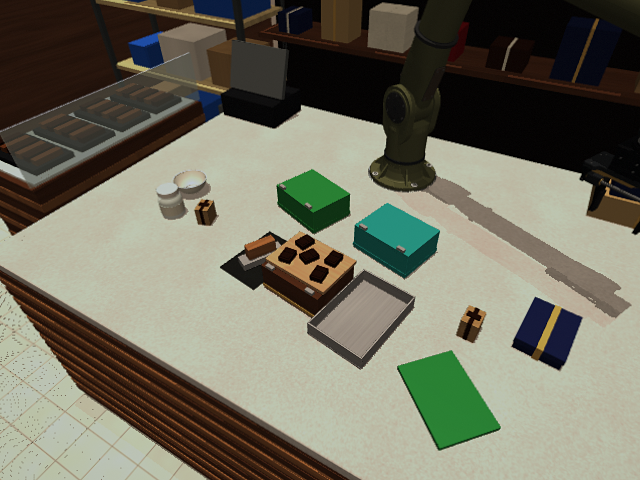

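```bash
cat > look.py <<'E'
from h import *
import sys
H=dict(plinth=.08,tray=.04,pad=.004,scraper=.06,piece1=.108,board=.092,carton1=.056,giftbox=.036,jar=.09,bowl=.045)
def look(c,names,H=H,conf=.3):
    viewer.read_camera(c); k=viewer.get_calibration(c)
    for n in names:
        for d in masks_of(c,n):
            if d["conf"]>conf: print(n,round(d["conf"],2),np.round(d["location"]),rect(d["pixels"],H[n],c,k),d["pixels"].sum())
if __name__=="__main__": look(sys.argv[1],sys.argv[2:] or list(H))
E
python3 look.py top
```

```text
plinth 0.81 [314. 188.] [677.2 -11.  175.3  16.6  81.8] 371
plinth 0.79 [368. 309.] [ 332.8 -155.5  181.6  141.6   69.2] 3408
plinth 0.69 [268. 296.] [372.8 127.8 182.6 140.7  75.3] 3394
plinth 0.69 [324. 216.] [604.6   1.7 182.1 134.   81.2] 2051
tray 0.91 [260. 202.] [636.  160.7 225.2 158.2  -8.7] 3833
tray 0.39 [185. 235.] [545.3 384.1  58.9  57.1  -4.1] 366
pad 0.83 [374. 227.] [ 586.9 -166.2  190.4  131.    -8.8] 2149
scraper 0.69 [375. 219.] [ 581.3 -159.6  117.    37.3  -28. ] 515
piece1 0.73 [298. 198.] [639.6  47.5  42.4  27.6   1.2] 165
piece1 0.71 [295. 214.] [580.7  52.9  41.7  30.1   0.7] 170
piece1 0.68 [330. 225.] [561.2 -39.7  39.2  27.6 -17.4] 143
piece1 0.61 [317. 211.] [600.2  -3.   43.7  32.  -25.3] 185
piece1 0.54 [332. 200.] [624.  -50.4  42.2  30.2   0.7] 175
board 0.78 [187. 174.] [703.9 366.7 171.3 122.9  47.6] 2438
board 0.59 [310. 212.] [601.2   1.3 182.7 130.2  81.2] 2033
carton1 0.8 [182. 230.] [541.7 378.8  60.8  58.7  -4.7] 389
giftbox 0.67 [128. 255.] [475.6 532.8 147.1 118.2  -6.1] 1879
giftbox 0.59 [454. 239.] [ 529.3 -408.7   59.    53.9  -69.3] 357
jar 0.73 [493. 232.] [ 545.  -505.9   97.2   66.3  -69.2] 658
jar 0.7 [333. 201.] [627.9 -51.1  41.8  28.    6. ] 140
bowl 0.69 [495. 234.] [ 553.2 -525.2  103.2   69.7  -71.2] 677
bowl 0.67 [511. 274.] [ 435.3 -560.7  106.   104.    45.2] 1060
```

Scene: wooden plinth/board at about pixel (316,213) with five pieces on it. The tray is to its left (262,203), and the mat with the scraper to its right (373,222). Two cartons sit at (182,232) and (456,241); green and teal are decoys. Next I'll work out the arm's kinematic signs, for the flip, and a hover pose over the scraper.

```bash
python3 - <<'E'
from h import *
import itertools
o=env.get_obs(); q=o["qpos"]; T=rot(o["tool_rot"])
z=lambda a:R.from_euler('z',a,degrees=True).as_matrix(); y=lambda a:R.from_euler('y',a,degrees=True).as_matrix()
for s in itertools.product([1,-1],repeat=4):
    M=z(s[0]*q[0])@y(q[1])@z(s[1]*q[2])@y(q[3])@z(s[2]*q[4])@y(q[5])@z(s[3]*q[6])
    C=R.from_matrix(M.T@T).as_euler('xyz',degrees=True)
    print(s,C.round(2))
c=R.from_euler('xyz',[180,0,62],degrees=True)
print(delta([.50,-.13,.30],[180,0,62]))
E
```

```text
(1, 1, 1, 1) [-1.00e-02  0.00e+00 -3.72e+01]
(1, 1, 1, -1) [-1.000e-02  0.000e+00 -4.372e+01]
(1, 1, -1, 1) [ -1.95  -1.63 -36.65]
(1, 1, -1, -1) [ -1.95  -1.63 -43.17]
(1, -1, 1, 1) [  2.13   1.37 -29.54]
(1, -1, 1, -1) [  2.13   1.37 -36.06]
(1, -1, -1, 1) [-1.000e-02  0.000e+00 -2.906e+01]
(1, -1, -1, -1) [-1.000e-02  0.000e+00 -3.558e+01]
(-1, 1, 1, 1) [ 0.   -0.   88.38]
(-1, 1, 1, -1) [ 0.   -0.   81.86]
(-1, 1, -1, 1) [-0.2   2.53 88.89]
(-1, 1, -1, -1) [-0.2   2.53 82.37]
(-1, -1, 1, 1) [-0.13 -2.54 96.01]
(-1, -1, 1, -1) [-0.13 -2.54 89.49]
(-1, -1, -1, 1) [ 0.   -0.   96.52]
(-1, -1, -1, -1) [ 0. -0. 90.]
(array([-2.528, -2.721, -0.387]), array([ 0.   , -0.   ,  1.066]))
```

>>> apply_moves(
  moves=[
    [-0.98,-0.89,-0.1,0,0,0,1],
    [-0.98,-0.89,-0.1,0,0,0,1],
    [-0.98,-0.89,-0.1,0,0,0,1],
    [-0.98,-0.89,-0.1,0,0,0,1],
    [-0.98,-0.89,-0.1,0,0,0,1],
    [-0.98,-0.89,-0.1,0,0,0,1],
  ],
)

```text
time_s: 1.25
tool_pos: [0.3887, 0.33, 0.2436]
tool_rot: [180.0, 0.1, 153.1]
force: [0.9, -0.7, 0.0]
grip_width: 0.0869
grasp_force: 0.0
```

>>> apply_moves(
  moves=[
    [-0.98,-0.89,-0.1,0,0,0,1],
    [-0.98,-0.89,-0.1,0,0,0,1],
    [-0.98,-0.89,-0.1,0,0,0,1],
    [-0.98,-0.89,-0.1,0,0,0,1],
    [-0.98,-0.89,-0.1,0,0,0,1],
    [-0.98,-0.89,-0.1,0,0,0,1],
  ],
)

```text
time_s: 1.85
tool_pos: [0.4837, 0.0833, 0.2635]
tool_rot: [180.0, 0.1, 153.2]
force: [0.1, 0.3, 0.9]
grip_width: 0.0869
grasp_force: 0.0
```

>>> apply_moves(
  moves=[
    [-0.98,-0.89,-0.1,0,0,0,1],
    [-0.98,-0.89,-0.1,0,0,0,1],
    [-0.98,-0.89,-0.1,0,0,0,1],
    [-0.98,-0.89,-0.1,0,0,0,1],
    [-0.98,-0.89,-0.1,0,0,0,1],
    [-0.98,-0.89,-0.1,0,0,0,1],
    [-0.98,-0.89,-0.1,0,0,0,1],
  ],
)

```text
time_s: 2.55
tool_pos: [0.5786, -0.1607, 0.2824]
tool_rot: [-179.9, 0.0, 153.3]
force: [-0.4, -0.9, 1.0]
grip_width: 0.0867
grasp_force: 0.0
```

```bash
python3 - <<'E'
from h import *
from look import look
snap("wrist","w1"); print(viewer.get_calibration("wrist")); print(env.get_obs())
look("wrist",["scraper","pad","plinth","board","piece1"])
look("top",["scraper"])
E
```

```text
{'fov_y': 68.8203880026607, 'cx': 324.85413529969884, 'cy': 239.44841617261812, 'k1': -0.04858997047927109, 'position': array([ 0.51767573, -0.12574776,  0.44512221]), 'orientation': array([-1.48122366e+01,  5.11069217e-02,  6.35015028e+01])}
{'time_s': 2.6, 'qpos': array([-16.7874478 ,  12.06210806,  34.99473726,  86.53007661,
        -6.91555727,  83.6138422 ,  81.88705351]), 'joint_velocities': array([-1.87918609, -1.28832739, -2.20092114,  1.44415359, -0.53917662,
        0.27380629, -0.40653413]), 'effort': array([ 1.67362422e+00, -3.69869435e+01,  5.38590342e+00, -3.18699789e+01,
        2.67789569e-01, -2.10780138e-02,  8.50117416e-02]), 'tool_pos': array([ 0.57846889, -0.15790713,  0.28224557]), 'tool_rot': array([-1.79985256e+02, -2.46741223e-02,  1.53502265e+02]), 'force': array([0.81218637, 0.88494662, 0.03701138]), 'wrist_torque': array([ 0.04140584, -0.00107605,  0.01524148]), 'grasp_force': 0.0, 'grip_width': 0.08680203842005264}
scraper 0.66 [326. 210.] [ 584.6 -157.4  112.9   39.8  -27.5] 3337
pad 0.7 [310. 207.] [ 589.3 -161.1  191.6  130.6   -9.3] 11760
plinth 0.97 [440. 245.] [647.9 -36.9 233.3 113.   44.8] 3047
plinth 0.58 [421.   0.] [440.2  17.6  30.2   6.   64.7] 158
plinth 0.58 [130. 255.] [ 530.6 -374.    66.1   55.2  -71.9] 1875
plinth 0.57 [216.  38.] [ 385.5 -172.4  185.2   78.6   62.4] 14449
board 0.63 [463. 158.] [604.2   5.4 182.7 131.6  81.6] 15875
piece1 0.96 [442. 212.] [626.  -46.9  44.7  32.2   6.2] 1398
piece1 0.85 [480. 170.] [602.3  -1.2  39.4  34.4 -27.8] 1428
piece1 0.85 [541. 184.] [641.   48.8  45.6  35.8   4. ] 1578
piece1 0.72 [433. 151.] [565.1 -36.7  39.   32.1 -15.8] 1401
piece1 0.56 [521. 122.] [581.6  53.   41.8  37.2  -2.3] 1698
```

View pics/w1.png

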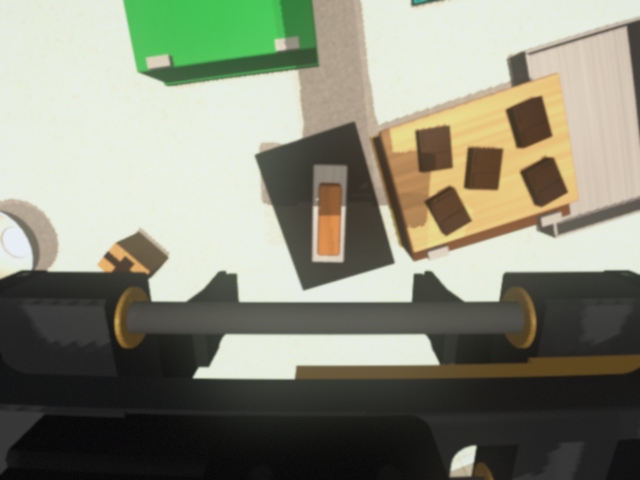

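```bash
python3 - <<'E'
from h import *
from look import look,H
look("wrist",["scraper","board","pad"],dict(H,scraper=.026))
print(pix2w("wrist",[[329,218]],.064), env.get_obs()["tool_pos"])
E
```

```text
scraper 0.65 [325. 210.] [ 591.1 -162.4  121.5   42.1  -28. ] 3206
board 0.84 [476. 149.] [604.5   2.5 181.2 129.9  81.8] 15346
pad 0.83 [308. 204.] [ 589.2 -164.   191.7  132.1   -9.4] 11851
[[ 0.58785249 -0.15534131  0.064     ]] [ 0.57826866 -0.15732632  0.28265539]
```

>>> apply_moves(
  moves=[
    [-0.054,0.012,0.2,0,0,0.0175,1],
    [-0.054,0.012,0.5,0,0,0.0175,1],
    [-0.054,0.012,0.75,0,0,0.0175,1],
    [-0.054,0.012,0.95,0,0,0.0175,1],
    [-0.054,0.012,0.95,0,0,0.0175,1],
    [-0.054,0.012,0.95,0,0,0.0175,1],
    [-0.054,0.012,0.95,0,0,0.0175,1],
  ],
)

```text
time_s: 3.9
tool_pos: [0.5913, -0.161, 0.0959]
tool_rot: [179.9, 0.3, 152.1]
force: [0.4, -0.9, -0.4]
grip_width: 0.087
grasp_force: 0.0
```

```bash
python3 - <<'E'
from h import *
from look import look,H
look("wrist",["scraper"],dict(H,scraper=.026))
o=env.get_obs();print(o["tool_pos"],o["tool_rot"]); snap("wrist","w2")
E
```

```text
scraper 0.87 [321. 226.] [ 582.  -156.7   99.7   39.8  -28.1] 8187
[ 0.5912735  -0.16085306  0.09591348] [179.88297872   0.2954388  152.09234722]
```

>>> apply_moves(
  moves=[
    [0,0,0.15,0,0,0,1],
    [0,0,0.3,0,0,0,1],
    [0,0,0.325,0,0,0,1],
    [0,0,0.325,0,0,0,1],
    [0,0,0.325,0,0,0,0.1],
    [0,0,0.325,0,0,0,0.1],
    [0,0,0.325,0,0,0,0.1],
    [0,0,0.325,0,0,0,0.1],
    [0,0,0.325,0,0,0,0.1],
    [0,0,0.325,0,0,0,0.1],
  ],
  grip_force=45,
)

```text
time_s: 5.05
tool_pos: [0.5891, -0.1602, 0.0277]
tool_rot: [180.0, 0.0, 152.1]
force: [-0.2, -0.1, -0.2]
grip_width: 0.0466
grasp_force: 0.0
```

>>> apply_moves(
  moves=[
    [0,0,-0.005,0,0,0,0.1],
    [0,0,-0.005,0,0,0,0.1],
    [0,0,-0.005,0,0,0,0.1],
    [0,0,-0.005,0,0,0,0.1],
    [0,0,-0.005,0,0,0,0.1],
    [0,0,-0.005,0,0,0,0.1],
  ],
)

```text
time_s: 5.65
tool_pos: [0.589, -0.1606, 0.0286]
tool_rot: [-180.0, 0.0, 152.1]
force: [-0.8, -1.9, 0.5]
grip_width: 0.0259
grasp_force: 45.0
```

```bash
python3 - <<'E'
from h import *
o=env.get_obs(); print(o["tool_pos"],o["force"],o["grasp_force"],o["grip_width"])
# plinth frame
O=np.array([.612,-.0015]);a=np.radians(-8.7);Rp=np.array([[np.cos(a),-np.sin(a)],[np.sin(a),np.cos(a)]])
for p in [(626,-46.9),(602.3,-1.2),(641,48.8),(565.1,-36.7),(581.6,53)]: print(Rp.T@(np.array(p)/1000-O))
for p in [(-.005,-.145),(-.005,.11)]: print(O+Rp@p)
E
```

```text
[ 0.58895771 -0.16058379  0.02862839] [-0.76898599 -1.90225587  0.46757617] 44.99975276179612 0.0258818312142734
[ 0.02070616 -0.04275997]
[-0.00963377 -0.00117068]
[0.0210579  0.05410781]
[-0.04103598 -0.04188912]
[-0.03829393  0.04927459]
[ 0.58512471 -0.14407531]
[0.62369622 0.10799063]
```

>>> apply_moves(
  moves=[
    [0,0,-0.2,0,0,0,0.1],
    [0,0,-0.45,0,0,0,0.1],
    [0,0,-0.65,0,0,0,0.1],
    [0,0,-0.7,0,0,-0.1,0.1],
    [0,0,-0.7,0,0,-0.2234,0.1],
    [0.095,0.13,-0.7,0,0,-0.2234,0.1],
    [0.095,0.13,-0.7,0,0,-0.2234,0.1],
    [0.095,0.13,-0.7,0,0,-0.2234,0.1],
    [0.095,0.13,-0.7,0,0,-0.2234,0.1],
  ],
)

```text
time_s: 6.55
tool_pos: [0.584, -0.1287, 0.168]
tool_rot: [-180.0, -0.1, 171.3]
force: [-0.1, -1.1, -2.6]
grip_width: 0.0254
grasp_force: 45.0
```

```bash
python3 - <<'E'
from h import *
snap("scene","s1")
o=env.get_obs(); print(o["tool_pos"],o["tool_rot"],o["force"],o["grasp_force"],o["grip_width"])
print(delta([.5844,-.1288,.118],[180,0,171.3]),delta([.6174,.0867,.118],[180,0,171.3]))
from look import look
look("top",["piece1","board"])
E
```

```text
[ 0.58403581 -0.12911343  0.16811712] [-1.79967186e+02 -4.13632698e-02  1.71228934e+02] [-0.89025022 -0.12283811 -3.7429655 ] 44.99950706027448 0.025788373627965197
(array([-0.002,  0.002,  0.251]), array([-0.   , -0.   , -0.001])) (array([-1.000e-03,  1.092e+00,  2.500e-01]), array([-0.   , -0.   , -0.001]))
piece1 0.52 [318. 212.] [599.2  -3.2  42.2  30.8 -25.3] 167
piece1 0.5 [294. 215.] [579.3  52.9  38.9  30.1   0.7] 165
piece1 0.48 [328. 222.] [560.9 -39.5  40.2  29.3 -17.4] 150
piece1 0.48 [298. 195.] [639.5  47.4  42.3  27.6   1.4] 158
board 0.96 [310. 214.] [601.2   2.9 175.8 130.5  81.2] 1773
board 0.69 [189. 170.] [703.9 365.2 169.1 124.   47.6] 2356
```

View pics/s1.png

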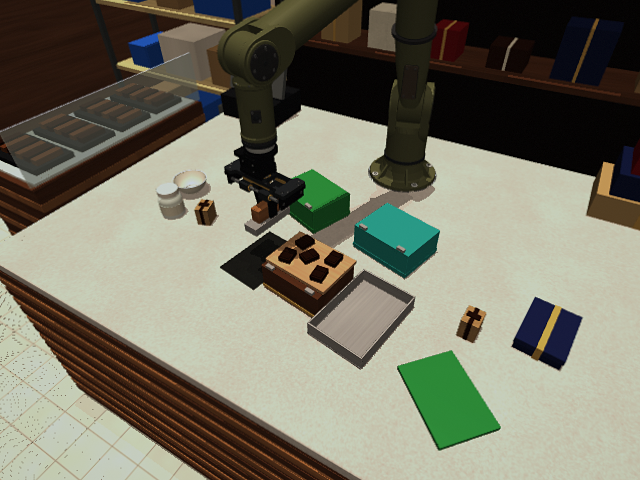

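The scraper is held upright at pixel (262,215). Lowering and pushing.

>>> apply_moves(
  moves=[
    [0,0,0.15,0,0,0,0.1],
    [0,0,0.25,0,0,0,0.1],
    [0,0,0.25,0,0,0,0.1],
    [0,0,0.25,0,0,0,0.1],
    [0,0.06,0.25,0,0,0,0.1],
    [0,0.12,0.25,0,0,0,0.1],
    [0,0.18,0.25,0,0,0,0.1],
    [0,0.24,0.25,0,0,0,0.1],
    [0,0.3,0.25,0,0,0,0.1],
    [0,0.36,0.25,0,0,0,0.1],
    [0,0.42,0.25,0,0,0,0.1],
    [0,0.48,0.25,0,0,0,0.1],
    [0,0.54,0.25,0,0,0,0.1],
  ],
)

```text
time_s: 8.05
tool_pos: [0.6009, -0.0208, 0.1186]
tool_rot: [-180.0, -0.0, 171.3]
force: [0.3, -1.7, -3.7]
grip_width: 0.0258
grasp_force: 45.0
```

>>> apply_moves(
  moves=[
    [0,0.06,0,0,0,0,0.1],
    [0,0.12,0,0,0,0,0.1],
    [0,0.18,0,0,0,0,0.1],
    [0,0.24,0,0,0,0,0.1],
    [0,0.3,0,0,0,0,0.1],
    [0,0.36,0,0,0,0,0.1],
    [0,0.42,0,0,0,0,0.1],
    [0,0.48,0,0,0,0,0.1],
    [0,0.55,0,0,0,0,0.1],
    [0,0.6,0,0,0,0,0.1],
    [0,0.6,0,0,0,0,0.1],
  ],
)

```text
time_s: 9.15
tool_pos: [0.6189, 0.1, 0.1184]
tool_rot: [179.9, -0.0, 171.5]
force: [-0.1, -0.3, -3.9]
grip_width: 0.026
grasp_force: 45.0
```

```bash
python3 - <<'E'
from h import *
snap("scene","s2")
o=env.get_obs(); print(o["tool_pos"],o["tool_rot"],o["force"],o["grip_width"])
from look import look
look("top",["piece1","board"])
E
```

```text
[0.61886877 0.09823561 0.11842058] [ 1.79999359e+02 -1.19062367e-02  1.71405583e+02] [ 0.04160457 -0.0426044  -4.07806324] 0.02555001963246199
board 0.82 [187. 171.] [703.8 366.  173.1 121.2  47.3] 2380
board 0.61 [324. 218.] [600.3  -5.1 166.2 131.   81.7] 2071
```

View pics/s2.png

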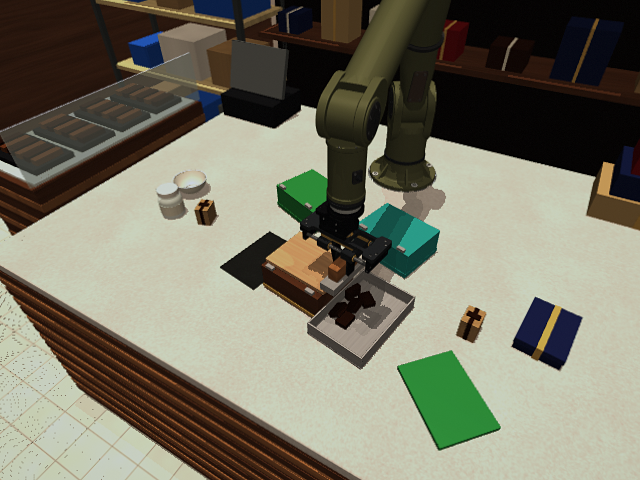

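Pieces lie in the tray near (352,303), and the board is bare at (300,265). Now I'll fit the arm model to find which edge the flip is feasible from.

```bash
cat > kin.py <<'E'
from h import *
from scipy.optimize import least_squares
LO=np.array([-163.93,-17.29,-79.2,3.27,-89.18,5.43,-154.24]);HI=np.array([163.93,119.83,71.16,140.29,269.18,117.66,154.24])
rz=lambda a:R.from_euler('z',-a,degrees=True).as_matrix(); ry=lambda a:R.from_euler('y',a,degrees=True).as_matrix()
def fk(q,L):
    A=rz(q[0])@ry(q[1]); B=A@rz(q[2])@ry(q[3]); C=B@rz(q[4])@ry(q[5]); T=C@rz(q[6])@R.from_euler('z',90,degrees=True).as_matrix()
    e=np.array([0,0,1.]); x=np.array([1.,0,0])
    return L[0]*e+A@(L[1]*e)+ B@(L[2]*e)+C@(L[3]*e), T
D=[([-62.79123646,18.43396931,-4.01428417,83.16735163,1.29639616,78.54099197,-3.26101907],[0.28886822,0.58173684,0.22158519]),
([-16.7874478,12.06210806,34.99473726,86.53007661,-6.91555727,83.6138422,81.88705351],[0.57846889,-0.15790713,0.28224557]),]
def fit(D=D):
    f=lambda L:np.concatenate([fk(q,L)[0]-p for q,p in D])
    r=least_squares(f,[.35,.4,.4,.3]); return r.x,np.abs(r.fun).max()
def ik(pos,T,L,seed,n=1):
    def f(q):
        p,M=fk(q,L); return np.r_[(p-pos)*10,R.from_matrix(M.T@T).as_rotvec()*2,(q-(LO+HI)/2)/(HI-LO)*1e-3]
    r=least_squares(f,np.clip(seed,LO+1,HI-1),bounds=(LO+2,HI-2)); return r.x,np.linalg.norm(r.fun[:6])
E
python3 - <<'E'
from kin import *
o=env.get_obs(); D.append((o["qpos"],o["tool_pos"])); print(o["qpos"].round(2).tolist(),o["tool_pos"])
L,e=fit(D); print(L,e)
rng=np.random.default_rng(0)
O=np.array([.612,-.0015,0]); P=R.from_euler('z',-8.7,degrees=True).as_matrix()
for name,az,loc in [("pad +y",90,(-.005,-.13)),("front +x",0,(-.10,0)),("frontcorner, +y",90,(-.10,-.07)),("tray -y",-90,(-.005,.13)),("frontcorner -y",-90,(-.1,.07))]:
  for tilt in (0,20,40):
    zt=P@np.array([np.cos(np.radians(az))*np.cos(np.radians(tilt)),np.sin(np.radians(az))*np.cos(np.radians(tilt)),-np.sin(np.radians(tilt))])
    for sgn in (1,-1):
      up=np.array([0,0,sgn*1.]); yv=up-zt*(up@zt); yv/=np.linalg.norm(yv); T=np.c_[np.cross(yv,zt),yv,zt]
      pos=O+P@np.array([*loc,.09]); best=min((ik(pos,T,L,rng.uniform(LO,HI)) for _ in range(12)),key=lambda r:r[1])
      print(name,tilt,sgn,round(best[1],3),best[0].round(0))
E
```

```text
[-31.04, 20.34, 24.4, 94.84, -8.94, 66.78, 76.78] [0.61888627 0.09584745 0.11857272]
[8.40702336 0.37675452 0.54944701 8.42987791] 0.028244023796800577Traceback (most recent call last):
  File "<stdin>", line 11, in <module>
  File "<stdin>", line 11, in <genexpr>
  File "kin.py", line 17, in ik
    r=least_squares(f,np.clip(seed,LO+1,HI-1),bounds=(LO+2,HI-2)); return r.x,np.linalg.norm(r.fun[:6])
    return func(*args, **kwargs)
    raise ValueError("Initial guess is outside of provided bounds")
ValueError: Initial guess is outside of provided bounds
```

>>> apply_moves(
  moves=[
    [0,0,-0.2,0,0,0,0.1],
    [0,-0.1,-0.4,0.05,0,0,0.1],
    [0,-0.3,-0.6,0.15,0,0,0.1],
    [0,-0.5,-0.8,0.2,0,0,0.1],
    [0,-0.6,-0.8,0.25,0,0,0.1],
    [0,-0.6,-0.8,0.25,0,0,0.1],
    [0,-0.6,-0.8,0.25,0,0,0.1],
    [0,-0.6,-0.8,0.25,0,0,0.1],
  ],
)

```text
time_s: 10.15
tool_pos: [0.6005, -0.0208, 0.2777]
tool_rot: [-158.6, -0.1, 171.3]
force: [-0.9, 0.4, -3.9]
grip_width: 0.0257
grasp_force: 45.0
```

```bash
python3 -c "
from h import *
o=env.get_obs(); print(o['qpos'].round(3).tolist(),o['tool_pos'].round(4).tolist(),o['tool_rot'].round(2))"
```

```text
[-35.907, 16.385, 29.098, 84.521, 12.632, 87.289, 72.647] [0.6005, -0.0208, 0.2777] [-1.5861e+02 -6.0000e-02  1.7131e+02]
```

>>> apply_moves(
  moves=[
    [0,-0.2,-0.1,-0.1,0.1,0,0.1],
    [0,-0.4,-0.2,-0.2,0.2,0,0.1],
    [0,-0.6,-0.2,-0.25,0.25,0,0.1],
    [0,-0.6,-0.2,-0.25,0.25,0,0.1],
    [0,-0.6,-0.2,-0.25,0.25,0,0.1],
    [0,-0.6,-0.2,-0.25,0.25,0,0.1],
    [0,-0.6,-0.2,-0.25,0.25,0,0.1],
  ],
)

```text
time_s: 10.85
tool_pos: [0.5865, -0.115, 0.3594]
tool_rot: [-179.6, -21.0, 167.4]
force: [-0.1, 0.1, -3.8]
grip_width: 0.026
grasp_force: 45.0
```

```bash
python3 -c "
from h import *
o=env.get_obs(); print(o['qpos'].round(3).tolist(),o['tool_pos'].round(4).tolist(),o['tool_rot'].round(2))
from look import look
look('top',['piece1','board'])
snap('scene','s3')"
```

```text
[-9.875, 29.914, 32.63, 58.824, -13.118, 115.948, 95.935] [0.5865, -0.115, 0.3594] [-179.55  -20.96  167.44]
piece1 0.55 [277. 219.] [570.8 101.8  40.2  16.5 -16.7] 81
piece1 0.48 [280. 196.] [632.   96.8  34.   22.1   1.5] 99
piece1 0.45 [272. 195.] [642.2 122.1  32.6  19.2  -7.4] 77
board 0.85 [304. 207.] [605.   30.6 131.3 120.5  -8.7] 1852
board 0.71 [189. 173.] [703.7 365.7 173.  125.   47.7] 2455
```

```bash
python3 - <<'E'
s=open('kin.py').read()
s=s.replace("return L[0]*e+A@(L[1]*e)+ B@(L[2]*e)+C@(L[3]*e), T","return L[0]*e+A@(L[1]*e+L[4]*x)+ B@(L[2]*e+L[5]*x)+C@(L[3]*e+L[6]*x), T")
s=s.replace("[.35,.4,.4,.3])","[.35,.4,.4,.3,0,0,0])").replace("0.28224557]),]","""0.28224557]),
([-31.04,20.34,24.4,94.84,-8.94,66.78,76.78],[0.61888627,0.09584745,0.11857272]),
([-35.907,16.385,29.098,84.521,12.632,87.289,72.647],[.6005,-.0208,.2777]),
([-9.875,29.914,32.63,58.824,-13.118,115.948,95.935],[.5865,-.115,.3594])]""").replace("np.clip(seed,LO+1,HI-1)","np.clip(seed,LO+3,HI-3)")
open('kin.py','w').write(s)
E
cat > plan.py <<'E'
from kin import *
L,e=fit(D); print(L.round(4),e)
rng=np.random.default_rng(0)
O=np.array([.612,-.0015,0]); P=R.from_euler('z',-8.7,degrees=True).as_matrix()
def tool(az,tilt,roll):
    a,t=np.radians([az,tilt]); zt=P@np.array([np.cos(a)*np.cos(t),np.sin(a)*np.cos(t),-np.sin(t)])
    yv=np.array([0,0,1.])-zt*zt[2]; yv/=np.linalg.norm(yv); T=np.c_[np.cross(yv,zt),yv,zt]
    return T@R.from_euler('z',roll,degrees=True).as_matrix()
if __name__=="__main__":
  for name,az,loc in [("pad +y",90,(-.005,-.13)),("front +x",0,(-.10,0)),("frontcorner, +y",90,(-.10,-.07)),("tray -y",-90,(-.005,.13)),("frontcorner -y",-90,(-.1,.07))]:
   for tilt in (0,20,40):
    for roll in (0,180):
      pos=O+P@np.array([*loc,.09]); best=min((ik(pos,tool(az,tilt,roll),L,rng.uniform(LO,HI)) for _ in range(10)),key=lambda r:r[1])
      print(name,tilt,roll,round(best[1],3),best[0].round(0))
E
python3 plan.py
```

```text
[ 0.2672  0.4573  0.526   0.376  -0.0411  0.0081 -0.0334] 0.02595756905539881
pad +y 0 0 0.0 [ 73.  70. -40.  80. -32.  95. 131.]
pad +y 0 180 0.0 [ 65.  66. -29.  80. -41.  99. -44.]
pad +y 20 0 0.0 [ 68.  54. -35.  86. -30.  87. 130.]
pad +y 20 180 0.0 [ 59.  50. -22.  85. -39.  91. -45.]
pad +y 40 0 0.0 [ 58.  38. -26.  91. -29.  80. 127.]
pad +y 40 180 0.0 [ 48.  36. -14.  90. -36.  82. -49.]
front +x 0 0 0.463 [-74.  67.  21. 138. 103.  87. 152.]
front +x 0 180 0.461 [-64.  62.  15. 138. 108.  93. -24.]
front +x 20 0 0.792 [ -39.   15.    1.  138.  100.   61. -144.]
front +x 20 180 0.792 [-39.  15.   1. 138. 100.  61.  36.]
front +x 40 0 0.433 [-22.  -9.   8. 138.  60.  25. -76.]
front +x 40 180 0.433 [-22.  -9.   8. 138.  60.  25. 104.]
frontcorner, +y 0 0 0.0 [ 79.  64. -40.  98. -32.  89. 138.]
frontcorner, +y 0 180 0.0 [ 68.  58. -27.  97. -42.  95. -36.]
frontcorner, +y 20 0 0.0 [ 70.  43. -32. 103. -35.  84. 138.]
frontcorner, +y 20 180 0.0 [ 59.  40. -19. 102. -43.  88. -38.]
frontcorner, +y 40 0 0.0 [ 51.  25. -16. 107. -38.  78. 134.]
frontcorner, +y 40 180 0.0 [ 44.  25.  -8. 107. -41.  80. -44.]
tray -y 0 0 0.0 [ -52.   75.   27.   57.   37.  116. -130.]
tray -y 0 180 0.0 [-52.  75.  27.  57.  37. 116.  50.]
tray -y 20 0 0.0 [ -44.   60.   15.   64.   36.  107. -135.]
tray -y 20 180 0.0 [-39.  59.   6.  64.  42. 110.  42.]
tray -y 40 0 0.0 [ -37.   47.    7.   73.   32.   96. -136.]
tray -y 40 180 0.0 [-30.  46.  -2.  72.  37.  98.  42.]
frontcorner -y 0 0 0.0 [ -55.   65.   23.   77.   36.  111. -141.]
frontcorner -y 0 180 0.0 [-48.  63.  13.  77.  43. 114.  35.]
frontcorner -y 20 0 0.0 [ -48.   49.   15.   84.   35.  102. -143.]
frontcorner -y 20 180 0.0 [-41.  48.   5.  83.  40. 105.  34.]
frontcorner -y 40 0 0.0 [ -37.   35.    5.   91.   33.   91. -141.]
frontcorner -y 40 180 0.0 [-29.  35.  -4.  91.  37.  93.  36.]
```

View pics/s3.png

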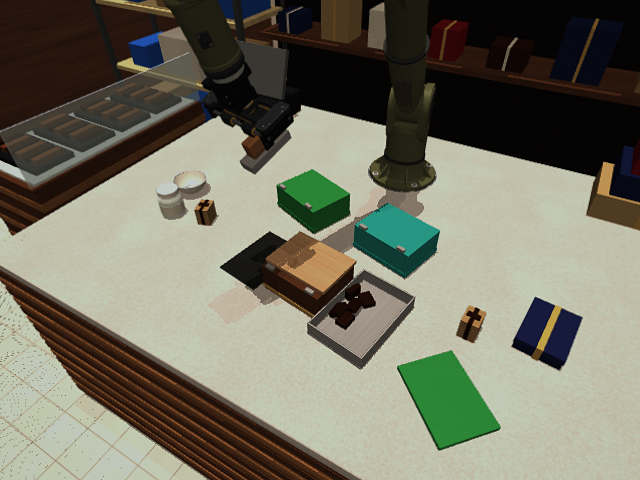

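Five pieces are in the tray (~(352,303)), and the board is clear. The flip from the mat side, tool pointing to plinth +y, is reachable. I'll park the scraper at the far end of the mat, lengthwise along y.

```bash
python3 - <<'E'
from h import *
print(delta([.6541,-.1759,.13],[180,0,81.3]))
E
```

```text
(array([-0.782, -0.213,  0.935]), array([-0.187, -0.192,  0.991]))
```

>>> apply_moves(
  moves=[
    [-0.1,-0.03,0.1,-0.06,-0.064,0.33,0.1],
    [-0.3,-0.1,0.3,-0.06,-0.064,0.33,0.1],
    [-0.5,-0.15,0.5,-0.124,-0.128,0.66,0.1],
    [-0.782,-0.213,0.7,-0.187,-0.192,0.991,0.1],
    [-0.782,-0.213,0.935,-0.187,-0.192,0.991,0.1],
    [-0.782,-0.213,0.935,-0.187,-0.192,0.991,0.1],
    [-0.782,-0.213,0.935,-0.187,-0.192,0.991,0.1],
    [-0.782,-0.213,0.935,-0.187,-0.192,0.991,0.1],
    [-0.782,-0.213,0.935,-0.187,-0.192,0.991,0.1],
    [-0.782,-0.213,0.935,-0.187,-0.192,0.991,0.1],
    [-0.782,-0.213,0.935,-0.187,-0.192,0.991,0.1],
    [-0.782,-0.213,0.935,-0.187,-0.192,0.991,0.1],
    [-0.782,-0.213,0.935,-0.187,-0.192,0.991,0.1],
  ],
)

```text
time_s: 12.35
tool_pos: [0.6535, -0.177, 0.1297]
tool_rot: [-179.9, 0.0, 81.2]
force: [-0.3, 0.2, -4.1]
grip_width: 0.0259
grasp_force: 45.0
```

```bash
python3 - <<'E'
from h import *
o=env.get_obs(); print(o["qpos"].round(1),o["tool_pos"])
print(delta([.6541,-.1759,.0285],[180,0,81.3]))
from look import look,H
look("wrist",["pad","scraper"])
E
```

```text
[-23.1  32.4  50.8  86.9 -25.7  73.   22.1] [ 0.6535406  -0.17698364  0.12971778]
(array([0.006, 0.002, 0.506]), array([-0.001,  0.   , -0.001]))
pad 0.57 [218. 205.] [ 589.8 -162.7  190.7  129.3   -9.2] 20435
scraper 0.71 [325. 241.] [ 656.2 -168.4   93.8   56.2   81.3] 12190
```

Lower onto the mat and release.

>>> apply_moves(
  moves=[
    [0.006,0.0,0.2,0,0,0,0.1],
    [0.006,0.0,0.4,0,0,0,0.1],
    [0.006,0.0,0.48,0,0,0,0.1],
    [0.006,0.0,0.5,0,0,0,0.1],
    [0.006,0.0,0.508,0,0,0,0.1],
    [0.006,0.0,0.51,0,0,0,0.1],
    [0.006,0.0,0.51,0,0,0,0.1],
  ],
)

```text
time_s: 13.2
tool_pos: [0.6544, -0.1775, 0.0287]
tool_rot: [179.9, 0.1, 81.1]
force: [-0.1, -1.0, -3.2]
grip_width: 0.0261
grasp_force: 45.0
```

>>> apply_moves(
  moves=[
    [0,0,0,0,0,0,0.5],
    [0,0,0,0,0,0,1],
    [0,0,0,0,0,0,1],
    [0,0,0,0,0,0,1],
    [0,0,0,0,0,0,1],
    [0,0,-0.1,0,0,0,1],
    [0,0,-0.4,0,0,0,1],
    [0,0,-0.7,0,0,0,1],
    [0,0,-0.9,0,0,0,1],
  ],
)

```text
time_s: 14.1
tool_pos: [0.6533, -0.177, 0.1993]
tool_rot: [-179.9, 0.1, 81.0]
force: [1.8, 0.2, 0.5]
grip_width: 0.085
grasp_force: 0.0
```

```bash
python3 - <<'E'
from h import *
snap("wrist","w3")
o=env.get_obs(); print(o["qpos"].round(1),o["tool_pos"],o["tool_rot"])
from look import look,H
look("wrist",["pad","scraper"],dict(H,scraper=.026))
look("top",["pad","scraper","board","plinth","piece1"],dict(H,scraper=.026))
E
```

```text
[-23.9  29.3  52.9  81.6 -23.4  79.9  20.3] [ 0.65732807 -0.17904313  0.20917556] [1.79286795e+02 1.08568095e-01 8.10606936e+01]
pad 0.96 [238. 204.] [ 590.1 -162.2  188.3  130.3   -8.3] 16974
pad 0.65 [384. 242.] [ 545.9 -206.2  125.    44.2  -14.3] 392
board 0.9 [308. 208.] [602.5   9.5 158.8 129.   81.3] 2241
board 0.88 [186. 176.] [704.1 366.5 172.8 124.4  48.4] 2432
plinth 0.81 [316. 185.] [676.9  -6.5 165.6  16.8  81. ] 300
plinth 0.78 [258. 289.] [376.8 143.9 152.8 144.3  74.5] 2462
plinth 0.64 [372. 310.] [ 330.7 -160.9  169.9  142.1   70.1] 3031
piece1 0.71 [278. 196.] [632.   98.3  39.5  24.9   0.7] 125
piece1 0.63 [456. 240.] [ 519.2 -386.4   51.5   50.   -71.1] 328
```

>>> apply_moves(
  moves=[
    [0.2,-0.05,0,0,0,0,0.6],
    [0.4,-0.1,0,0,0,0,0.6],
    [0.6,-0.15,0,0,0,0,0.6],
    [0.8,-0.2,0,0,0,0,0.6],
    [0.8,-0.2,0,0,0,0,0.6],
  ],
)

```text
time_s: 15.1
tool_pos: [0.6389, -0.003, 0.1958]
tool_rot: [-179.8, -0.2, 81.7]
force: [0.5, 0.4, 0.1]
grip_width: 0.0565
grasp_force: 0.0
```

```bash
python3 - <<'E'
from h import *
snap("wrist","w4")
o=env.get_obs(); print(o["qpos"].round(1),o["tool_pos"],o["tool_rot"])
print(delta([.621,.1236,.12],[180,0,81.3]))
from look import look,H
look("wrist",["pad","board","piece1","tray"],dict(H,piece1=.02))
look("top",["scraper"],dict(H,scraper=.026))
E
```

```text
[-41.6  24.3  52.8  88.4 -19.7  77.3   4.7] [ 0.6388486  -0.00748118  0.19611285] [-1.79840915e+02 -4.80072702e-03  8.15015511e+01]
(array([ 0.635, -0.184,  0.381]), array([-0.002, -0.   ,  0.002]))
pad 0.8 [300. 348.] [ 586.2 -159.3  102.7   39.5   -8.5] 2646
board 0.89 [280. 199.] [607.3  15.7 149.9 130.1  81.2] 30648
piece1 0.91 [322.  94.] [656.5 105.4  40.2  31.9  -5.5] 1563
piece1 0.8 [241.  58.] [590.1 145.1  40.5  32.8  49.1] 1651
piece1 0.79 [284.  70.] [625.  130.4  42.   31.7  -4.2] 1612
piece1 0.73 [333.  62.] [668.6 128.7  39.3  31.   -9.2] 1285
piece1 0.55 [250. 101.] [589.6 110.2  46.5  17.9 -20.7] 908
tray 0.86 [304.  44.] [638.2 131.6 222.3  96.8  -9.1] 22915
scraper 0.56 [380. 199.] [ 652.  -180.9  120.8   47.2   81.2] 626
```

View pics/w4.png

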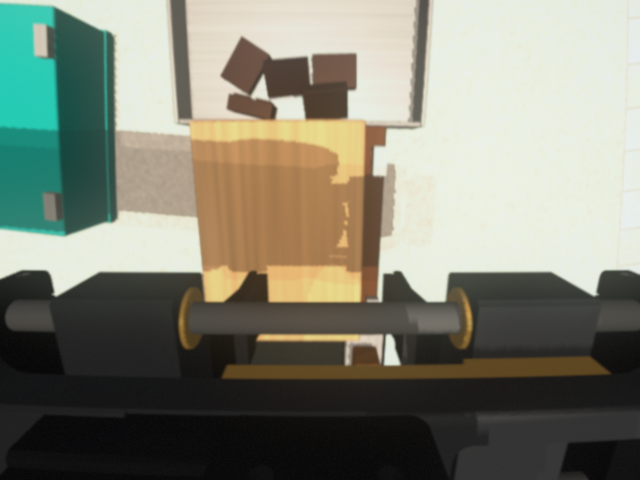

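All five pieces lie in the tray (pixels ~(240..340, 60..105)), and the board end is at plinth y≈+91 mm. Now I'll go behind that end with spread fingertips and push it toward the mat.

>>> apply_moves(
  moves=[
    [0.2,-0.06,0,0,0,0,0.6],
    [0.4,-0.12,0,0,0,0,0.6],
    [0.6,-0.184,0,0,0,0,0.6],
    [0.64,-0.184,0.2,0,0,0,0.6],
    [0.64,-0.184,0.35,0,0,0,0.6],
    [0.64,-0.184,0.5,0,0,0,0.6],
    [0.64,-0.184,0.55,0,0,0,0.6],
    [0.64,-0.184,0.55,0,0,0,0.6],
    [0.64,-0.184,0.55,0,0,0,0.6],
  ],
)

```text
time_s: 16.4
tool_pos: [0.6236, 0.1187, 0.0886]
tool_rot: [179.9, 0.0, 81.0]
force: [0.8, 0.4, 0.3]
grip_width: 0.0524
grasp_force: 0.0
```

```bash
python3 - <<'E'
from h import *
o=env.get_obs(); print(o["tool_pos"],o["tool_rot"],o["force"])
print(delta([.621,.1236,.086],[180,0,81.3]),delta([.6082,.04,.086],[180,0,81.3]))
E
```

```text
[0.62356389 0.11873421 0.08863288] [1.79936143e+02 3.34779805e-02 8.10108512e+01] [0.78500898 0.4386584  0.31782703]
(array([ 0.022, -0.016,  0.013]), array([ 0.001,  0.   , -0.003])) (array([-0.401, -0.014,  0.013]), array([ 0.001,  0.   , -0.003]))
```

>>> apply_moves(
  moves=[
    [0,-0.015,0.013,0,0,0,0.6],
    [-0.05,-0.015,0.013,0,0,0,0.6],
    [-0.1,-0.015,0.013,0,0,0,0.6],
    [-0.15,-0.015,0.013,0,0,0,0.6],
    [-0.2,-0.015,0.013,0,0,0,0.6],
    [-0.25,-0.015,0.013,0,0,0,0.6],
    [-0.3,-0.015,0.013,0,0,0,0.6],
    [-0.35,-0.015,0.013,0,0,0,0.6],
    [-0.4,-0.015,0.013,0,0,0,0.6],
    [-0.41,-0.015,0.013,0,0,0,0.6],
    [-0.41,-0.015,0.013,0,0,0,0.6],
  ],
)

```text
time_s: 17.5
tool_pos: [0.6064, 0.0375, 0.0845]
tool_rot: [-179.9, 0.1, 81.0]
force: [0.2, 0.1, 0.7]
grip_width: 0.0523
grasp_force: 0.0
```

>>> apply_moves(
  moves=[
    [0.05,0,0,0,0,0,0.6],
    [0.05,0,-0.2,0,0,0,0.6],
    [0.05,0,-0.5,0,0,0,0.6],
    [0.05,0,-0.75,0,0,0,0.8],
    [0.05,0,-0.9,0,0,0,1],
  ],
)

```text
time_s: 18.0
tool_pos: [0.609, 0.05, 0.2676]
tool_rot: [179.9, 0.0, 81.1]
force: [0.5, -0.3, -0.1]
grip_width: 0.0612
grasp_force: 0.0
```

```bash
python3 - <<'E'
from h import *
o=env.get_obs(); print(o["tool_pos"],o["qpos"].round(1),o["force"])
from look import look,H
look("top",["board","scraper"],dict(H,scraper=.026)); look("wrist",["board"])
snap("scene","s4")
E
```

```text
[0.60895532 0.04999775 0.26757535] [-51.   17.6  54.9  86.8 -14.4  83.   -4.4] [ 0.53034651 -0.25978222 -0.09543858]
board 0.75 [456. 238.] [ 521.3 -391.2   53.7   51.4  -69.1] 340
board 0.7 [188. 173.] [703.6 365.4 173.4 129.1  47.7] 2521
board 0.62 [340. 214.] [588.6 -65.1 182.6 134.2  81.1] 3024
scraper 0.71 [384. 196.] [ 651.9 -181.3  120.1   47.2   81.2] 471
board 0.87 [325. 287.] [600.2  -2.7 130.9  65.   -8.8] 11296
```

View pics/s4.png

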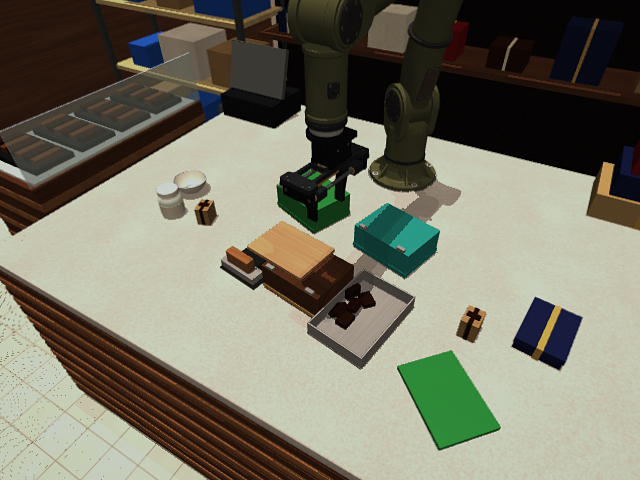

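The board overhangs the mat side by about 60 mm (pixel (291,247)), square. Next I'll position for the side grasp.

>>> apply_moves(
  moves=[
    [-0.2,0,-0.1,0,0,-0.1,0.45],
    [-0.4,0,-0.2,0,0,-0.2,0.45],
    [-0.6,0,-0.2,0,0,-0.3,0.45],
    [-0.8,0,-0.2,0,0,-0.4,0.45],
    [-0.8,0,-0.2,0,0,-0.5,0.45],
    [-0.8,0,-0.2,0,0,-0.5,0.45],
  ],
)

```text
time_s: 18.9
tool_pos: [0.5827, -0.1102, 0.3034]
tool_rot: [-179.8, -0.1, 123.9]
force: [0.3, 0.9, -0.2]
grip_width: 0.047
grasp_force: 0.0
```

```bash
python3 - <<'E'
from plan import *
E2=lambda loc:O+P@np.array(loc)
T=tool(90,40,0)
print(delta(E2([-.01,-.27,.30]),R.from_matrix(T).as_euler('xyz',degrees=True)))
E
```

```text
[ 0.2672  0.4573  0.526   0.376  -0.0411  0.0081 -0.0334] 0.02595756905539881
(array([-0.59 , -0.526,  0.018]), array([-0.549,  0.239, -0.516]))
```

>>> apply_moves(
  moves=[
    [-0.2,-0.18,0,-0.069,0.03,-0.065,0.45],
    [-0.4,-0.36,0,-0.137,0.06,-0.129,0.45],
    [-0.59,-0.526,0,-0.206,0.09,-0.194,0.45],
    [-0.59,-0.526,0,-0.275,0.12,-0.258,0.45],
    [-0.59,-0.526,0,-0.343,0.149,-0.323,0.45],
    [-0.59,-0.526,0,-0.412,0.179,-0.387,0.45],
    [-0.59,-0.526,0,-0.48,0.209,-0.452,0.45],
    [-0.59,-0.526,0,-0.549,0.239,-0.516,0.45],
    [-0.59,-0.526,0,-0.549,0.239,-0.516,0.45],
    [-0.59,-0.526,0,-0.549,0.239,-0.516,0.45],
  ],
)

```text
time_s: 19.9
tool_pos: [0.5629, -0.2655, 0.3008]
tool_rot: [129.7, -0.4, 171.3]
force: [-0.1, -0.2, -0.2]
grip_width: 0.0393
grasp_force: 0.0
```

```bash
python3 - <<'E'
from plan import *
E2=lambda loc:O+P@np.array(loc)
o=env.get_obs(); print(o["qpos"].round(1),o["tool_pos"],E2([-.01,-.27,.30]))
T=tool(90,15,0)
print(delta(E2([-.01,-.27,.20]),R.from_matrix(T).as_euler('xyz',degrees=True)))
E
```

```text
[ 0.2672  0.4573  0.526   0.376  -0.0411  0.0081 -0.0334] 0.02595756905539881
[ 22.3  36.3  35.8  70.4 -55.7 116.5 132.2] [ 0.5628816  -0.2654608   0.30082722] [ 0.56127464 -0.26688074  0.3       ]
(array([ 0.004, -0.393,  0.316]), array([-0.288, -0.002, -0.004]))
```

>>> apply_moves(
  moves=[
    [0,-0.1,0.08,-0.1,0,0,0.45],
    [0,-0.2,0.16,-0.15,0,0,0.45],
    [0,-0.3,0.24,-0.22,0,0,0.45],
    [0,-0.393,0.316,-0.288,0,0,0.45],
    [0,-0.393,0.316,-0.288,0,0,0.45],
    [0,-0.393,0.316,-0.288,0,0,0.45],
    [0,-0.393,0.316,-0.288,0,0,0.45],
  ],
)

```text
time_s: 20.6
tool_pos: [0.5638, -0.2674, 0.2076]
tool_rot: [105.5, 0.3, 171.6]
force: [0.3, -0.5, 0.9]
grip_width: 0.0392
grasp_force: 0.0
```

```bash
python3 - <<'E'
from plan import *
E2=lambda loc:O+P@np.array(loc)
o=env.get_obs(); print(o["qpos"].round(1),o["tool_pos"],E2([-.01,-.27,.20]))
T=tool(90,15,0)
print(delta(E2([-.01,-.27,.20]),R.from_matrix(T).as_euler('xyz',degrees=True)))
snap("scene","s5")
E
```

```text
[ 0.2672  0.4573  0.526   0.376  -0.0411  0.0081 -0.0334] 0.02595756905539881
[ 43.   49.4   9.3  70.2 -58.9 117.4 135.7] [ 0.56376684 -0.26741793  0.20761219] [ 0.56127464 -0.26688074  0.2       ]
(array([ 0.013, -0.036,  0.011]), array([-0.006, -0.002,  0.005]))
```

```bash
python3 - <<'E'
from plan import *
E2=lambda loc:O+P@np.array(loc)
T=R.from_matrix(tool(90,15,0)).as_euler('xyz',degrees=True)
for l in [[-.008,-.22,.12],[-.008,-.2,.088],[-.008,-.123,.088],[-.008,-.123,.137]]: print(delta(E2(l),T))
E
```

```text
[ 0.2672  0.4573  0.526   0.376  -0.0411  0.0081 -0.0334] 0.02595756905539881
(array([ 0.005, -0.357,  0.36 ]), array([-0.006, -0.002,  0.005]))
(array([ 0.005, -0.484,  0.499]), array([-0.006, -0.002,  0.005]))
(array([ 0.004, -0.381,  0.87 ]), array([-0.006, -0.002,  0.005]))
(array([ 0.002, -0.145,  0.804]), array([-0.006, -0.002,  0.005]))
```

View pics/s5.png

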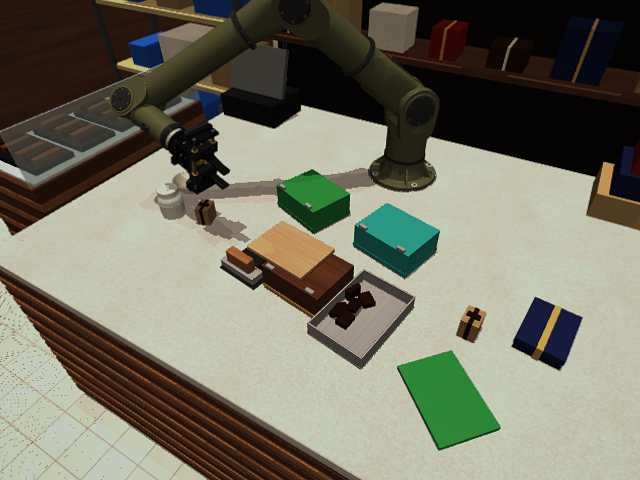

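>>> apply_moves(
  moves=[
    [0,-0.05,0.2,-0.006,0,0,0.45],
    [0.005,-0.15,0.36,-0.006,0,0,0.45],
    [0.005,-0.25,0.36,-0.006,0,0,0.45],
    [0.005,-0.35,0.36,-0.006,0,0,0.45],
    [0.005,-0.381,0.36,-0.006,0,0,0.45],
    [0.005,-0.381,0.4,-0.006,0,0,0.45],
    [0.005,-0.381,0.4,-0.006,0,0,0.45],
  ],
)

```text
time_s: 21.35
tool_pos: [0.5712, -0.21, 0.1116]
tool_rot: [104.8, 0.3, 171.5]
force: [0.3, 0.3, -0.0]
grip_width: 0.0393
grasp_force: 0.0
```

```bash
python3 - <<'E'
from plan import *
E2=lambda loc:O+P@np.array(loc)
T=R.from_matrix(tool(90,15,0)).as_euler('xyz',degrees=True)
o=env.get_obs(); print(o["qpos"].round(1),P.T@(o["tool_pos"]-O),o["tool_rot"])
for l in [[-.008,-.123,.088],[-.008,-.123,.137]]: print(delta(E2(l),T))
snap("top","t1")
E
```

```text
[ 0.2672  0.4573  0.526   0.376  -0.0411  0.0081 -0.0334] 0.02595756905539881
[ 40.1  52.7   8.   77.7 -58.2 109.4 142.9] [-0.00881514 -0.21231245  0.1116406 ] [104.7591691    0.2671076  171.54972267]
(array([-0.005, -0.001,  0.462]), array([ 0.003, -0.002,  0.004]))
(array([-0.007,  0.236,  0.4  ]), array([ 0.003, -0.002,  0.004]))
```

View pics/t1.png

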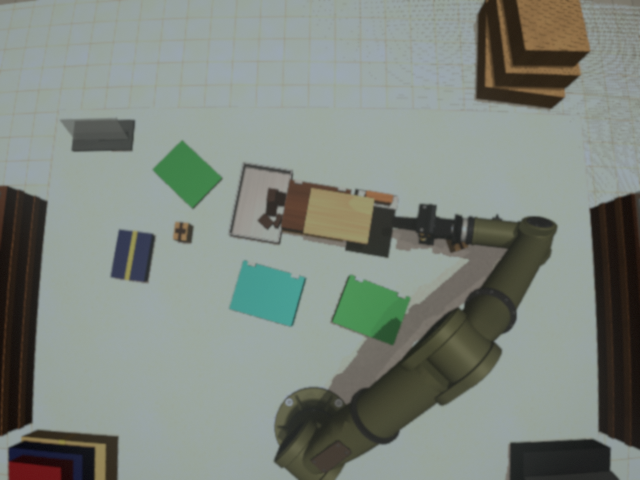

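The gripper points at the board's end (tips at ~(393,222), board end at ~(375,222)). Inserting.

>>> apply_moves(
  moves=[
    [-0.005,0,0.1,0,0,0,0.45],
    [-0.005,0,0.2,0,0,0,0.45],
    [-0.005,0,0.3,0,0,0,0.45],
    [-0.005,0,0.38,0,0,0,0.45],
    [-0.005,0,0.45,0,0,0,0.45],
    [-0.005,0,0.46,0,0,0,0.45],
    [-0.005,0,0.46,0,0,0,0.45],
  ],
)

```text
time_s: 22.1
tool_pos: [0.5846, -0.1233, 0.0866]
tool_rot: [104.7, 0.1, 171.5]
force: [0.7, 0.2, -0.1]
grip_width: 0.0392
grasp_force: 0.0
```

```bash
python3 - <<'E'
from plan import *
o=env.get_obs(); print(o["qpos"].round(1),P.T@(o["tool_pos"]-O),o["tool_rot"],o["force"])
snap("wrist","w5"); snap("scene","s6")
a=cv2.imread("pics/w5.png");b=cv2.imread("pics/s6.png")[150:330,170:410]
cv2.imwrite("pics/c6.png",np.hstack([cv2.resize(a,(400,300)),cv2.resize(b,(400,300))]))
E
```

```text
[ 0.2672  0.4573  0.526   0.376  -0.0411  0.0081 -0.0334] 0.02595756905539881
[ 35.4  50.1   6.   86.5 -60.2 101.9 145. ] [-0.00866209 -0.12458928  0.08660528] [1.04728063e+02 1.41512936e-01 1.71462467e+02] [ 0.73752358  0.19313134 -0.06100948]
```

View pics/c6.png

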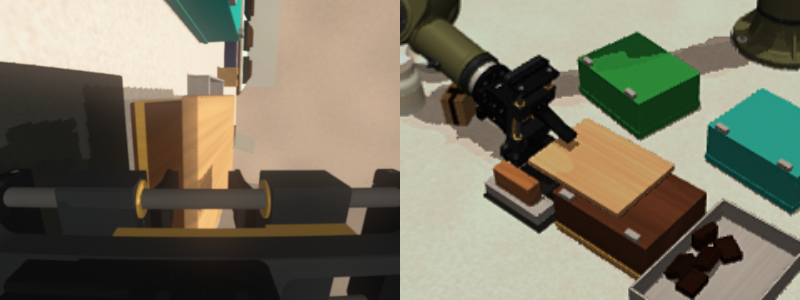

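The fingers straddle the overhanging end (right half: finger over the board at ~(570,135)). Raising so the lower finger lifts the end, then closing.

>>> apply_moves(
  moves=[
    [0,0.05,-0.0135,0,0,0,0.45],
    [0,0.1,-0.027,0,0,0,0.45],
    [0,0.15,-0.04,0,0,0,0.4],
    [0,0.2,-0.054,0,0,0,0.4],
    [0,0.23,-0.062,0,0,0,0.4],
    [0,0.23,-0.062,0,0,0,0.3],
    [0,0.23,-0.062,0,0,0,0.2],
    [0,0.23,-0.062,0,0,0,0],
    [0,0.23,-0.062,0,0,0,0],
    [0,0.23,-0.062,0,0,0,0],
    [0,0.23,-0.062,0,0,0,0],
    [0,0.23,-0.062,0,0,0,0],
    [0,0.23,-0.062,0,0,0,0],
  ],
  grip_force=60,
)

```text
time_s: 23.5
tool_pos: [0.5843, -0.1237, 0.1338]
tool_rot: [104.7, 0.1, 171.4]
force: [-0.6, 1.1, -2.4]
grip_width: 0.0116
grasp_force: 59.8
```

```bash
python3 - <<'E'
from plan import *
o=env.get_obs(); print(o["qpos"].round(1),P.T@(o["tool_pos"]-O),o["tool_rot"],o["force"],o["wrist_torque"],o["grip_width"],o["grasp_force"])
E
```

```text
[ 0.2672  0.4573  0.526   0.376  -0.0411  0.0081 -0.0334] 0.02595756905539881
[ 35.4  46.    6.1  87.  -60.5 103.7 141.9] [-0.00888976 -0.1249541   0.13375854] [1.04724409e+02 1.06415456e-01 1.71445201e+02] [-0.63658517  1.14685269 -2.36953286] [-1.7161376   0.28728645 -0.02627995] 0.011637894280081648 59.80136811733246
```

>>> apply_moves(
  moves=[
    [0,0.1,-0.027,0,0,0,0],
    [0,0.2,-0.054,0,0,0,0],
    [0,0.3,-0.08,0,0,0,0],
    [0,0.45,-0.12,0,0,0,0],
    [0,0.6,-0.16,0,0,0,0],
    [0,0.75,-0.2,0,0,0,0],
    [0,0.9,-0.24,0,0,0,0],
    [0,0.9,-0.24,0,0,0,0],
  ],
)

```text
time_s: 24.3
tool_pos: [0.5843, -0.1245, 0.3276]
tool_rot: [104.9, 0.8, 171.5]
force: [1.0, -0.6, -1.0]
grip_width: 0.0115
grasp_force: 59.8
```

```bash
python3 - <<'E'
from plan import *
o=env.get_obs(); print(o["qpos"].round(1),P.T@(o["tool_pos"]-O),o["tool_rot"],o["force"],o["wrist_torque"],o["grip_width"])
E
```

```text
[ 0.2672  0.4573  0.526   0.376  -0.0411  0.0081 -0.0334] 0.02595756905539881
[ 35.5  32.4   6.1  83.5 -63.7 111.7 126.8] [-0.00881561 -0.1258074   0.32763005] [104.88015592   0.75256286 171.5173689 ] [ 1.03941225 -0.59726672 -1.03389455] [-1.69776612  0.26423097 -0.00916151] 0.011532977166212434
```

>>> apply_moves(
  moves=[
    [0,0,0,0,0,0.08,0],
    [0,0,0,0,0,0.18,0],
    [0,0,0,0,0,0.28,0],
    [0,0,0,0,0,0.38,0],
    [0,0,0,0,0,0.48,0],
    [0,0,0,0,0,0.58,0],
    [0,0,0,0,0,0.65,0],
    [0,0,0,0,0,0.698,0],
  ],
)

```text
time_s: 25.1
tool_pos: [0.5835, -0.1241, 0.3206]
tool_rot: [117.8, -56.9, 147.6]
force: [-0.7, -0.3, -2.0]
grip_width: 0.0117
grasp_force: 59.8
```

>>> apply_moves(
  moves=[
    [0,0,0,0,0,0.08,0],
    [0,0,0,0,0,0.18,0],
    [0,0,0,0,0,0.28,0],
    [0,0,0,0,0,0.38,0],
    [0,0,0,0,0,0.48,0],
    [0,0,0,0,0,0.58,0],
    [0,0,0,0,0,0.65,0],
    [0,0,0,0,0,0.698,0],
  ],
)

```text
time_s: 25.9
tool_pos: [0.5835, -0.124, 0.3206]
tool_rot: [-117.7, -56.8, 15.1]
force: [-0.8, 0.1, -1.0]
grip_width: 0.0119
grasp_force: 59.8
```

>>> apply_moves(
  moves=[
    [0,0,0,0,0,0.08,0],
    [0,0,0,0,0,0.18,0],
    [0,0,0,0,0,0.28,0],
    [0,0,0,0,0,0.38,0],
    [0,0,0,0,0,0.48,0],
    [0,0,0,0,0,0.58,0],
    [0,0,0,0,0,0.65,0],
    [0,0,0,0,0,0.698,0],
    [0,0,0,0,0,0.698,0],
  ],
)

```text
time_s: 26.8
tool_pos: [0.5835, -0.1241, 0.3206]
tool_rot: [-104.7, -0.1, -8.5]
force: [-0.2, -0.4, -3.3]
grip_width: 0.0119
grasp_force: 59.8
```

```bash
python3 - <<'E'
from plan import *
o=env.get_obs(); print(o["qpos"].round(1),P.T@(o["tool_pos"]-O),o["tool_rot"],o["force"],o["wrist_torque"],o["grip_width"])
T=R.from_matrix(tool(90,15,180)).as_euler('xyz',degrees=True)
print(delta(O+P@[-.012,-.11,.16],T))
snap("wrist","w6"); snap("scene","s7")
a=cv2.imread("pics/w6.png");b=cv2.imread("pics/s7.png")[60:330,130:490]
cv2.imwrite("pics/c7.png",np.hstack([cv2.resize(a,(400,300)),cv2.resize(b,(400,300))]))
from look import look,H
look("wrist",["board"])
E
```

```text
[ 0.2672  0.4573  0.526   0.376  -0.0411  0.0081 -0.0334] 0.02595756905539881
[ 25.8  33.9  19.7  84.3 -68.5 116.  -50.6] [-0.00958383 -0.12547868  0.32058104] [-104.7221447    -0.14608349   -8.52581695] [-0.22222268 -0.4167303  -3.27002741] [-1.76198356  0.42180018 -0.01623173] 0.011897015791334162
(array([-0.014,  0.757,  0.279]), array([-0.003,  0.002,  0.002]))
board 0.73 [327. 239.] [505.1 796.4 549.8 383.2  -5.6] 5026
board 0.62 [406. 146.] [708.5 233.3 149.7 108.8  46.2] 2978
```

View pics/c7.png

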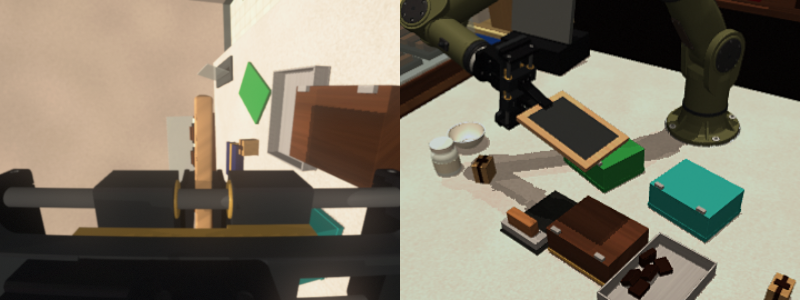

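The board is held with its slate up (right half, (580,130)). Lowering so the far end meets the plinth first.

>>> apply_moves(
  moves=[
    [-0.003,0.1,0.04,0,0,0,0],
    [-0.007,0.25,0.1,0,0,0,0],
    [-0.01,0.4,0.15,0,0,0,0],
    [-0.014,0.55,0.2,0,0,0,0],
    [-0.014,0.68,0.25,0,0,0,0],
    [-0.014,0.757,0.279,0,0,0,0],
    [-0.014,0.757,0.279,0,0,0,0],
  ],
)

```text
time_s: 27.7
tool_pos: [0.5832, -0.1079, 0.1575]
tool_rot: [-104.6, 0.1, -8.5]
force: [-0.1, -0.7, -1.6]
grip_width: 0.0118
grasp_force: 59.8
```

```bash
python3 - <<'E'
from plan import *
o=env.get_obs(); print(o["qpos"].round(1),P.T@(o["tool_pos"]-O),o["tool_rot"],o["force"],o["wrist_torque"],o["grip_width"])
T=R.from_matrix(tool(90,15,180)).as_euler('xyz',degrees=True)
print(delta(O+P@[-.012,-.11,.126],T),delta(O+P@[-.012,-.11,.088],T))
from look import look,H
look("top",["board","scraper"],dict(H,board=.14,scraper=.026))
E
```

```text
[ 0.2672  0.4573  0.526   0.376  -0.0411  0.0081 -0.0334] 0.02595756905539881
[ 25.4  44.3  18.5  89.3 -66.8 108.7 -36.7] [-0.0123419  -0.10950267  0.15746898] [-1.04636754e+02  5.41696130e-02 -8.52959631e+00] [-0.05712445 -0.6801875  -1.58625245] [-1.71377693  0.38957202  0.00198745] 0.011811029882512022
(array([0.002, 0.153, 0.037]), array([-0.004,  0.002, -0.   ])) (array([0.002, 0.337, 0.085]), array([-0.004,  0.002, -0.   ]))
board 0.96 [332. 209.] [593.4 -46.2 179.1 133.7  85.3] 3092
board 0.67 [187. 171.] [689.2 349.  166.7 117.5  48.9] 2421
scraper 0.56 [374. 194.] [ 6.538e+02 -1.728e+02  4.540e+01  3.840e+01 -2.000e-01] 188
```

>>> apply_moves(
  moves=[
    [0,0.05,0.013,0,0,0,0],
    [0,0.1,0.025,0,0,0,0],
    [0,0.14,0.035,0,0,0,0],
    [0,0.155,0.037,0,0,0,0],
    [0,0.155,0.037,0,0,0,0],
  ],
)

```text
time_s: 28.35
tool_pos: [0.5836, -0.1093, 0.127]
tool_rot: [-104.7, -0.1, -8.6]
force: [-0.6, -0.2, -2.4]
grip_width: 0.0117
grasp_force: 59.8
```

>>> apply_moves(
  moves=[
    [0,0,0,0,0,0,0.2],
    [0,0,0,0,0,0,0.2],
    [0,0.02,0.005,0,0,0,0.25],
    [0,0.05,0.013,0,0,0,0.3],
    [0,0.08,0.021,0,0,0,0.35],
    [0,0.11,0.03,0,0,0,0.4],
    [0,0.14,0.037,0,0,0,0.45],
    [0,0.17,0.045,0,0,0,0.45],
    [0,0.185,0.049,0,0,0,0.45],
    [0,0.185,0.049,0,0,0,0.45],
  ],
)

```text
time_s: 29.35
tool_pos: [0.5838, -0.1091, 0.0891]
tool_rot: [-104.7, -0.1, -8.5]
force: [0.9, 0.0, -0.4]
grip_width: 0.0387
grasp_force: 0.0
```

```bash
python3 - <<'E'
from plan import *
o=env.get_obs(); print(P.T@(o["tool_pos"]-O),o["tool_rot"],o["force"],o["wrist_torque"],o["grip_width"])
snap("wrist","w7"); snap("scene","s8")
a=cv2.imread("pics/w7.png");b=cv2.imread("pics/s8.png")[120:330,190:470]
cv2.imwrite("pics/c8.png",np.hstack([cv2.resize(a,(400,300)),cv2.resize(b,(400,300))]))
from look import look,H
look("top",["board"],dict(H))
E
```

```text
[ 0.2672  0.4573  0.526   0.376  -0.0411  0.0081 -0.0334] 0.02595756905539881
[-0.01159852 -0.11060833  0.08913548] [-104.67032553   -0.11858286   -8.53708154] [ 0.88446922  0.02855173 -0.35349291] [-1.12323947  0.34050468  0.00242626] 0.03871301062222694
board 0.78 [188. 173.] [703.9 365.8 173.4 124.6  47.2] 2454
board 0.73 [330. 214.] [592.7 -46.5 179.7 130.2  81.4] 2834
```

View pics/c8.png

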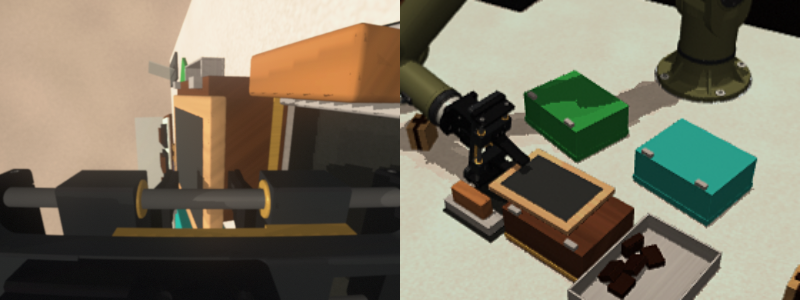

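Slate face up, board flat on the plinth with its mat-side end free in the open fingers. Backing out.

>>> apply_moves(
  moves=[
    [0,0,-0.1,0,0,0,0.45],
    [0,0,-0.25,0,0,0,0.45],
    [0,0,-0.4,0,0,0,0.45],
    [0,-0.05,-0.5,0,0,0,0.45],
    [0,-0.25,-0.55,0,0,0,0.45],
    [0,-0.5,-0.6,0,0,0,0.45],
    [0,-0.7,-0.65,0,0,0,0.6],
    [0,-0.7,-0.65,0,0,0,0.6],
  ],
)

```text
time_s: 30.35
tool_pos: [0.5705, -0.2013, 0.2657]
tool_rot: [-105.0, -0.9, -8.6]
force: [0.2, 0.1, 0.2]
grip_width: 0.0479
grasp_force: 0.0
```

```bash
python3 - <<'E'
from plan import *
o=env.get_obs(); print(o["qpos"].round(1),P.T@(o["tool_pos"]-O))
print(delta(O+P@[-.012,-.20,.26],[180,0,-8.7]),delta(O+P@[-.012,-.20,.26],[180,0,81.3]))
E
```

```text
[ 0.2672  0.4573  0.526   0.376  -0.0411  0.0081 -0.0334] 0.02595756905539881
[ 36.1  41.1  13.5  78.2 -63.2 116.8 -46.1] [-0.01079299 -0.20377603  0.26573865]
(array([-0.006,  0.023,  0.026]), array([-0.873, -0.008,  0.008])) (array([-0.006,  0.023,  0.026]), array([-0.669, -0.681, -0.874]))
```

>>> apply_moves(
  moves=[
    [0,0,0,-0.33,-0.34,-0.437,0.6],
    [0,0,0,-0.33,-0.34,-0.437,0.6],
    [0,0,0,-0.33,-0.34,-0.437,0.6],
    [0,0,0,-0.33,-0.34,-0.437,0.6],
    [0,0,0,-0.33,-0.34,-0.437,0.6],
    [0,0,0,-0.33,-0.34,-0.437,0.6],
    [0,0,0,-0.33,-0.34,-0.437,0.6],
    [-0.006,0.023,0.026,-0.669,-0.681,-0.874,0.6],
    [-0.006,0.023,0.026,-0.669,-0.681,-0.874,0.6],
    [-0.006,0.023,0.026,-0.669,-0.681,-0.874,0.6],
    [-0.006,0.023,0.026,-0.669,-0.681,-0.874,0.6],
    [-0.006,0.023,0.026,-0.669,-0.681,-0.874,0.6],
    [-0.006,0.023,0.026,-0.669,-0.681,-0.874,0.6],
    [-0.006,0.023,0.026,-0.669,-0.681,-0.874,0.6],
    [-0.006,0.023,0.026,-0.669,-0.681,-0.874,0.6],
  ],
)

```text
time_s: 31.85
tool_pos: [0.5688, -0.1934, 0.2537]
tool_rot: [-179.4, -0.3, 81.4]
force: [-0.3, -0.3, 1.1]
grip_width: 0.0521
grasp_force: 0.0
```

```bash
python3 - <<'E'
from plan import *
o=env.get_obs(); print(o["qpos"].round(1),P.T@(o["tool_pos"]-O),o["tool_rot"])
for l in [[-.012,-.18,.10],[-.012,-.175,.086],[-.012,-.104,.086]]: print(delta(O+P@l,[180,0,81.3]))
from look import look
look("top",["board"]); look("wrist",["board"])
E
```

```text
[ 0.2672  0.4573  0.526   0.376  -0.0411  0.0081 -0.0334] 0.02595756905539881
[12.5 12.1  4.6 87.5 -1.2 81.1  8.6] [-0.01362553 -0.19624094  0.2537219 ] [-179.38425927   -0.30037929   81.43522805]
(array([0.077, 0.017, 0.769]), array([-0.007, -0.003,  0.002]))
(array([0.102, 0.017, 0.839]), array([-0.007, -0.003,  0.002]))
(array([0.457, 0.018, 0.841]), array([-0.007, -0.003,  0.002]))
board 0.95 [331. 215.] [592.4 -47.3 185.2 134.3  82.6] 3068
board 0.59 [188. 172.] [704.7 365.1 173.5 127.4  47.2] 2503
board 0.92 [333.  74.] [593.1 -70.2 130.  127.9  -8.3] 23411
```

>>> apply_moves(
  moves=[
    [0.077,0.017,0.2,-0.007,0,0,0.6],
    [0.077,0.017,0.4,-0.007,0,0,0.6],
    [0.077,0.017,0.6,-0.007,0,0,0.6],
    [0.08,0.017,0.78,-0.007,0,0,0.6],
    [0.09,0.017,0.84,-0.007,0,0,0.6],
    [0.102,0.017,0.84,-0.007,0,0,0.6],
    [0.15,0.017,0.84,-0.007,0,0,0.6],
    [0.2,0.017,0.84,-0.007,0,0,0.6],
    [0.25,0.017,0.84,-0.007,0,0,0.6],
    [0.3,0.017,0.84,-0.007,0,0,0.6],
    [0.35,0.017,0.84,-0.007,0,0,0.6],
    [0.4,0.017,0.84,-0.007,0,0,0.6],
    [0.44,0.017,0.84,-0.007,0,0,0.6],
    [0.45,0.017,0.84,-0.007,0,0,0.6],
    [0.45,0.017,0.84,-0.007,0,0,0.6],
  ],
)

```text
time_s: 33.55
tool_pos: [0.5844, -0.1038, 0.0843]
tool_rot: [-179.9, -0.3, 81.4]
force: [0.5, -0.2, -0.4]
grip_width: 0.0527
grasp_force: 0.0
```

```bash
python3 - <<'E'
from plan import *
o=env.get_obs(); print(P.T@(o["tool_pos"]-O),o["tool_rot"],o["force"])
from look import look
look("top",["board"]); look("wrist",["board","plinth","tray"])
E
```

```text
[ 0.2672  0.4573  0.526   0.376  -0.0411  0.0081 -0.0334] 0.02595756905539881
[-0.01184137 -0.10528378  0.08433539] [-179.86599234   -0.33293568   81.4034629 ] [ 0.50231972 -0.20564624 -0.39611408]
board 0.57 [314. 209.] [599.4   6.  156.2 133.1  82.2] 2533
board 0.83 [329. 130.] [597.4 -34.5 130.  115.3  -8.7] 81110
plinth 0.96 [ 57. 265.] [448.  -77.   65.4  26.2 -20.1] 2977
plinth 0.86 [493. 128.] [675.4 -40.7 113.8  18.2  82.1] 7322
plinth 0.76 [28. 47.] [468.7  31.2  41.1  29.4  75.2] 5284
```

>>> apply_moves(
  moves=[
    [-0.06,0,0,0,0,0,0.6],
    [-0.06,0,-0.2,0,0,0,0.6],
    [-0.06,0,-0.45,0,0,0,0.6],
    [0,-0.1,-0.7,0,0,0.1,0.8],
    [0.1,-0.3,-0.88,0,0,0.2,1],
    [0.3,-0.5,-0.88,0,0,0.4,1],
    [0.525,-0.59,-0.88,0,0,0.7,1],
    [0.525,-0.59,-0.88,0,0,0.7,1],
    [0.525,-0.59,-0.88,0,0,0.98,1],
    [0.525,-0.59,-0.88,0,0,0.98,1],
    [0.525,-0.59,-0.88,0,0,0.98,1],
    [0.525,-0.59,-0.88,0,0,0.98,1],
    [0.525,-0.59,-0.88,0,0,0.98,1],
    [0.525,-0.59,-0.88,0,0,0.98,1],
  ],
)

```text
time_s: 35.25
tool_pos: [0.4837, 0.0147, 0.2613]
tool_rot: [-179.7, 0.1, -3.0]
force: [-0.6, 0.1, 0.2]
grip_width: 0.0867
grasp_force: 0.0
```

```bash
python3 - <<'E'
from plan import *
o=env.get_obs(); print(o["qpos"].round(1),P.T@(o["tool_pos"]-O),o["tool_rot"],o["force"])
for l in [[-.125,0,.086],[-.075,0,.086]]: print(delta(O+P@l,[180,0,-8.7]))
from look import look
look("top",["board"]); look("wrist",["board","plinth","tray","pad"]); snap("wrist","w8")
E
```

```text
[ 0.2672  0.4573  0.526   0.376  -0.0411  0.0081 -0.0334] 0.02595756905539881
[ -0.7  -2.6  -3.9 102.3  -0.5  80.3 -97.4] [-0.12925556 -0.00337121  0.26134803] [-1.79711953e+02  6.73721421e-02 -2.96179376e+00] [-0.56745551  0.12974043  0.17820316]
(array([ 0.024, -0.01 ,  0.877]), array([-0.003,  0.001,  0.067]))
(array([0.273, 0.015, 0.876]), array([-0.003,  0.001,  0.067]))
board 0.85 [187. 173.] [704.8 366.6 175.7 124.8  47.1] 2475
board 0.58 [338. 204.] [609.7 -73.4  90.7  58.6   0.8] 603
board 0.79 [341.  83.] [602.2  -2.4 180.  130.2  81.7] 30716
board 0.76 [23. 37.] [653.8 272.1  94.3  67.9 -13. ] 4974
plinth 0.96 [379.   6.] [678.2 -11.6 172.   16.9  82.3] 2317
plinth 0.85 [441. 280.] [ 407.2 -114.   105.6   64.3   71. ] 4762
plinth 0.78 [242. 278.] [440.1 116.6 180.4  80.1  87. ] 12462
tray 0.77 [159.  88.] [617.6 168.1 180.3 159.9  -5.7] 19488
pad 0.79 [481. 126.] [ 566.9 -159.5  144.2  129.9   -9.6] 12090
```

View pics/w8.png

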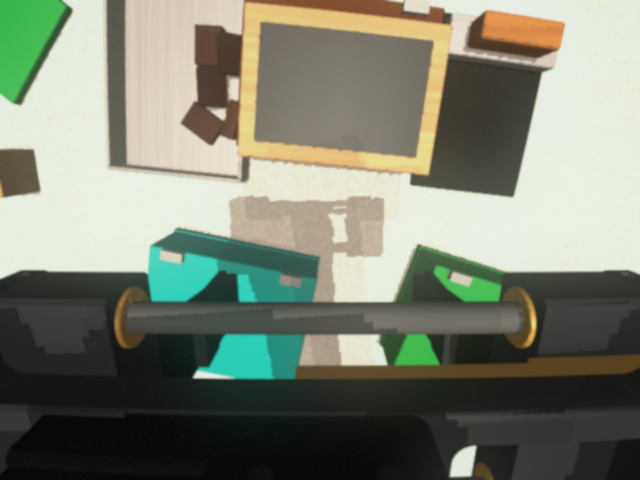

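The slate board is flat and square, with a ~5 mm gap to the studs (stud at (418,5)). Now push it home from the front.

>>> apply_moves(
  moves=[
    [0.024,-0.01,0.2,0,0,0.067,1],
    [0.024,-0.01,0.4,0,0,0.067,1],
    [0.024,-0.01,0.6,0,0,0.067,1],
    [0.024,-0.01,0.78,0,0,0.067,1],
    [0.024,-0.01,0.86,0,0,0.067,1],
    [0.024,-0.01,0.875,0,0,0.067,1],
    [0.1,0,0.875,0,0,0.067,1],
    [0.16,0.004,0.875,0,0,0.067,1],
    [0.2,0.008,0.875,0,0,0.067,1],
    [0.22,0.01,0.875,0,0,0.067,1],
    [0.22,0.01,0.875,0,0,0.067,1],
  ],
)

```text
time_s: 36.75
tool_pos: [0.528, 0.0125, 0.0866]
tool_rot: [-179.7, 0.1, -8.6]
force: [0.2, -0.1, 0.5]
grip_width: 0.0872
grasp_force: 0.0
```

```bash
python3 - <<'E'
from plan import *
o=env.get_obs(); print(P.T@(o["tool_pos"]-O),o["tool_rot"],P.T@o["force"])
E
```

```text
[ 0.2672  0.4573  0.526   0.376  -0.0411  0.0081 -0.0334] 0.02595756905539881
[-0.0851545   0.00114777  0.08659398] [-1.79702093e+02  6.89207948e-02 -8.63012346e+00] [ 0.24321202 -0.09085203  0.51806666]
```

Continue in small steps until resistance.

>>> apply_moves(
  moves=[
    [0.01,0,0,0,0,0,1],
    [0.02,0,0,0,0,0,1],
    [0.02,0,0,0,0,0,1],
  ],
)

```text
time_s: 37.05
tool_pos: [0.5312, 0.012, 0.0862]
tool_rot: [-179.7, 0.1, -8.6]
force: [-0.5, -0.3, 1.1]
grip_width: 0.0869
grasp_force: 0.6
```

>>> apply_moves(
  moves=[
    [0.01,0,0,0,0,0,1],
    [0.01,0,0,0,0,0,1],
    [0.01,0,0,0,0,0,1],
  ],
)

```text
time_s: 37.35
tool_pos: [0.5335, 0.0116, 0.0862]
tool_rot: [-179.7, 0.1, -8.6]
force: [-0.3, 0.1, 0.3]
grip_width: 0.0872
grasp_force: 0.3
```

>>> apply_moves(
  moves=[
    [0.01,0,0,0,0,0,1],
    [0.01,0,0,0,0,0,1],
    [0.01,0,0,0,0,0,1],
  ],
)

```text
time_s: 37.65
tool_pos: [0.5337, 0.0116, 0.086]
tool_rot: [-179.7, 0.3, -8.6]
force: [-5.3, 0.5, 4.3]
grip_width: 0.0874
grasp_force: 2.9
```

>>> apply_moves(
  moves=[
    [0.01,0,0,0,0,0,1],
    [0.015,0,0,0,0,0,1],
    [0.015,0,0,0,0,0,1],
  ],
)

```text
time_s: 37.95
tool_pos: [0.5339, 0.0117, 0.0858]
tool_rot: [-179.8, 0.7, -8.6]
force: [-13.1, 2.5, 10.7]
grip_width: 0.0873
grasp_force: 6.5
```

>>> apply_moves(
  moves=[
    [-0.05,0,0,0,0,0,1],
    [-0.15,0,0,0,0,0,1],
    [-0.2,0,-0.2,0,0,0,1],
    [-0.2,0,-0.45,0,0,0,1],
    [-0.2,0,-0.7,0,0,0,1],
    [-0.2,0,-0.88,0,0,0,1],
    [-0.2,0,-0.88,0,0,0,1],
  ],
)

```text
time_s: 38.65
tool_pos: [0.5026, 0.016, 0.2689]
tool_rot: [-179.6, -0.6, -8.6]
force: [0.7, 0.8, 0.7]
grip_width: 0.0869
grasp_force: 0.0
```

```bash
python3 - <<'E'
from plan import *
o=env.get_obs(); print(o["qpos"].round(1),P.T@(o["tool_pos"]-O),o["tool_rot"])
from look import look,H
look("wrist",["board","plinth"]); look("top",["carton1","scraper"],dict(H,scraper=.026))
snap("wrist","w9")
E
```

```text
[ 0.2672  0.4573  0.526   0.376  -0.0411  0.0081 -0.0334] 0.02595756905539881
[  -0.6   -1.    -4.    99.9   -0.3   80.3 -103.2] [-0.11078868  0.00075931  0.26888089] [-179.57215477   -0.6462229    -8.64291623]
board 0.89 [330. 105.] [606.8  -3.7 177.4 128.1  81.3] 28190
board 0.85 [23. 82.] [672.4 288.4 105.6  76.9 -41.9] 6247
plinth 0.75 [454. 284.] [ 416.3 -118.2  105.7   45.6   69.9] 3924
plinth 0.7 [259. 298.] [450.8 113.4 177.7  49.5  81.1] 9401
plinth 0.55 [320.  28.] [678.6 -10.2 175.2  10.9  80.9] 1813
carton1 0.87 [186. 233.] [542.6 378.9  58.1  55.5  -3.8] 361
carton1 0.57 [457. 240.] [ 526.9 -403.    54.8   52.3  -69. ] 332
scraper 0.68 [381. 198.] [ 652.2 -181.5  120.8   47.9   82.6] 617
```

>>> apply_moves(
  moves=[
    [-0.01,-0.2,0,0,0,0,1],
    [-0.03,-0.45,0,0,0,0,1],
    [-0.05,-0.7,0,0,0,0,1],
    [-0.06,-0.89,0,0,0,0,1],
    [-0.06,-0.89,0,0,0,0,1],
  ],
)

```text
time_s: 39.5
tool_pos: [0.5119, 0.201, 0.2618]
tool_rot: [-179.6, 0.3, -8.0]
force: [0.6, -1.3, -0.2]
grip_width: 0.0871
grasp_force: 0.0
```

>>> apply_moves(
  moves=[
    [-0.01,-0.2,0,0,0,0,1],
    [-0.03,-0.45,0,0,0,0,1],
    [-0.05,-0.7,0,0,0,0,1],
    [-0.06,-0.89,0,0,0,0,1],
    [-0.06,-0.89,0,0,0,0,1],
    [-0.06,-0.89,0,0,0,0,1],
  ],
)

```text
time_s: 40.1
tool_pos: [0.5282, 0.3714, 0.2625]
tool_rot: [-179.8, 0.2, -8.6]
force: [0.7, -0.4, -0.9]
grip_width: 0.0868
grasp_force: 0.0
```

```bash
python3 - <<'E'
from plan import *
o=env.get_obs(); print(o["qpos"].round(1),o["tool_pos"],o["tool_rot"])
from look import look,H
look("wrist",["carton1"]); im=snap("wrist","w10")
cv2.imwrite("pics/c10.png",cv2.resize(im[100:300,200:500,::-1],None,fx=2,fy=2))
E
```

```text
[ 0.2672  0.4573  0.526   0.376  -0.0411  0.0081 -0.0334] 0.02595756905539881
[ -22.7   18.1  -18.9   79.8    5.5   83.1 -139.9] [0.52823611 0.37144696 0.26249142] [-179.83120269    0.20262725   -8.55068345]
carton1 0.85 [304. 196.] [552.3 389.5  56.2  41.8  -5. ] 2015
```

View pics/c10.png

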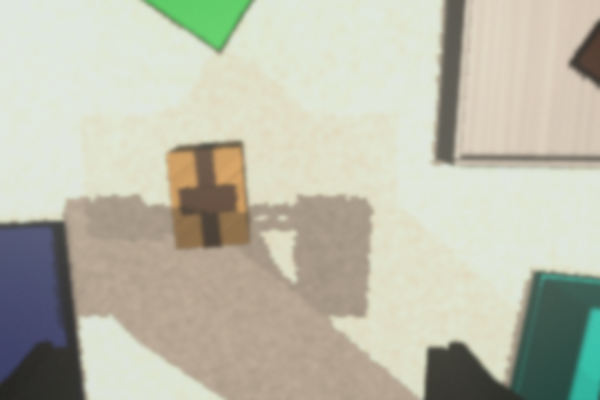

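>>> apply_moves(
  moves=[
    [0,0,0,0,0,-0.98,1],
    [0,0,0,0,0,-0.98,1],
    [0,0,0,0,0,-0.98,1],
    [0,0,0,0,0,-0.98,1],
    [0,0,0,0,0,-0.98,1],
    [0,0,0,0,0,-0.98,1],
    [0,0,0,0,0,-0.98,1],
    [0,0,0,0,0,-0.98,1],
    [0,0,0,0,0,-0.98,1],
    [0,0,0,0,0,-0.98,1],
  ],
)

```text
time_s: 41.25
tool_pos: [0.5294, 0.3694, 0.2645]
tool_rot: [-179.9, -0.2, 75.8]
force: [-0.4, -0.0, 0.6]
grip_width: 0.087
grasp_force: 0.0
```

>>> apply_moves(
  moves=[
    [0,0,0,0,0,-0.98,1],
    [0,0,0,0,0,-0.98,1],
    [0,0,0,0,0,-0.98,1],
    [0,0,0,0,0,-0.98,1],
    [0,0,0,0,0,-0.98,1],
    [0,0,0,0,0,-0.98,1],
    [0,0,0,0,0,-0.98,1],
    [0,0,0,0,0,-0.98,1],
    [0,0,0,0,0,-0.98,1],
    [0,0,0,0,0,-0.98,1],
    [0,0,0,0,0,-0.98,1],
  ],
)

```text
time_s: 42.35
tool_pos: [0.5294, 0.3696, 0.2643]
tool_rot: [179.8, -0.1, 159.7]
force: [0.3, 0.0, 0.7]
grip_width: 0.0872
grasp_force: 0.0
```

```bash
python3 - <<'E'
from plan import *
o=env.get_obs(); print(o["qpos"].round(1),o["tool_pos"],o["tool_rot"])
from look import look,H
look("wrist",["carton1"])
print(delta([.5505,.3893,.12],[180,0,175]))
E
```

```text
[ 0.2672  0.4573  0.526   0.376  -0.0411  0.0081 -0.0334] 0.02595756905539881
[ -5.2  21.9 -42.8  79.1  14.6  84.5  22.4] [0.5294007  0.36960543 0.26426649] [ 1.79777488e+02 -9.48241880e-02  1.59687150e+02]
carton1 0.63 [345. 218.] [545.3 391.1  58.7  40.   -4. ] 1899
(array([-0.068,  0.124,  0.722]), array([ 0.003, -0.001, -0.18 ]))
```

>>> apply_moves(
  moves=[
    [-0.06,0.125,0.1,0,0,-0.18,1],
    [-0.06,0.125,0.35,0,0,-0.18,1],
    [-0.06,0.125,0.6,0,0,-0.18,1],
    [-0.06,0.125,0.75,0,0,-0.18,1],
    [-0.06,0.125,0.75,0,0,-0.18,1],
    [-0.06,0.125,0.75,0,0,-0.18,1],
  ],
)

```text
time_s: 43.05
tool_pos: [0.5487, 0.3915, 0.115]
tool_rot: [179.7, -0.1, 175.2]
force: [0.3, 0.2, 0.6]
grip_width: 0.0871
grasp_force: 0.0
```

```bash
python3 - <<'E'
from plan import *
from look import look,H
look("wrist",["carton1"])
print(delta([.549,.390,.02],[180,0,175.5]))
E
```

```text
[ 0.2672  0.4573  0.526   0.376  -0.0411  0.0081 -0.0334] 0.02595756905539881
carton1 0.94 [319. 248.] [547.2 391.6  62.3  41.1  -3.6] 5287
(array([ 0.003, -0.018,  0.486]), array([ 0.005,  0.001, -0.003]))
```

>>> apply_moves(
  moves=[
    [0,0,0.2,0,0,0,1],
    [0,0,0.4,0,0,0,1],
    [0,0,0.475,0,0,0,1],
    [0,0,0.475,0,0,0,1],
    [0,0,0.475,0,0,0,0.3],
    [0,0,0.475,0,0,0,0.3],
    [0,0,0.475,0,0,0,0.3],
    [0,0,0.475,0,0,0,0.3],
    [0,0,0.475,0,0,0,0.3],
    [0,0,0.475,0,0,0,0.3],
    [0,0,0.475,0,0,0,0.3],
  ],
  grip_force=15,
)

```text
time_s: 44.25
tool_pos: [0.5482, 0.3919, 0.0193]
tool_rot: [179.7, -0.1, 175.3]
force: [0.2, -0.6, 1.5]
grip_width: 0.0398
grasp_force: 15.0
```

>>> apply_moves(
  moves=[
    [0,0,0,0,0,0,0.3],
    [0,0,-0.1,0,0,0,0.3],
    [0,0,-0.3,0,0,0,0.3],
    [0,0,-0.5,0,0,0,0.3],
    [0,0,-0.75,0,0,0,0.3],
    [0,0,-0.95,0,0,0,0.3],
    [0,0,-0.95,0,0,0,0.3],
  ],
)

```text
time_s: 44.95
tool_pos: [0.5505, 0.394, 0.2165]
tool_rot: [179.3, 0.4, 175.3]
force: [-0.1, 0.7, -0.5]
grip_width: 0.0399
grasp_force: 15.0
```

```bash
python3 - <<'E'
from plan import *
o=env.get_obs(); print(o["qpos"].round(1),o["tool_pos"],o["tool_rot"],o["grip_width"],o["grasp_force"])
print(delta(O+P@[-.005,.037,.20],[180,0,171.3]))
E
```

```text
[ 0.2672  0.4573  0.526   0.376  -0.0411  0.0081 -0.0334] 0.02595756905539881
[ -6.   27.3 -44.5  78.9  18.9  80.6  35.2] [0.55049944 0.39395773 0.21647205] [179.2716855    0.40217187 175.29099738] 0.039907762094039886 14.989212266991672
(array([-0.456, -1.76 ,  0.063]), array([0.009, 0.004, 0.046]))
```

>>> apply_moves(
  moves=[
    [-0.05,-0.2,0,0,0,0,0.3],
    [-0.11,-0.42,0,0,0,0.02,0.3],
    [-0.17,-0.65,0,0,0,0.046,0.3],
    [-0.23,-0.88,0,0,0,0.046,0.3],
    [-0.23,-0.88,0,0,0,0.046,0.3],
  ],
)

```text
time_s: 45.45
tool_pos: [0.5827, 0.2011, 0.2066]
tool_rot: [-179.9, -0.1, 170.6]
force: [0.0, -0.6, -0.7]
grip_width: 0.0395
grasp_force: 15.0
```

>>> apply_moves(
  moves=[
    [-0.05,-0.2,0,0,0,0,0.3],
    [-0.11,-0.42,0,0,0,0,0.3],
    [-0.17,-0.65,0,0,0,0,0.3],
    [-0.2,-0.85,0,0,0,0,0.3],
    [-0.2,-0.85,0.1,0,0,0,0.3],
    [-0.2,-0.85,0.2,0,0,0,0.3],
    [-0.2,-0.85,0.2,0,0,0,0.3],
  ],
)

```text
time_s: 46.15
tool_pos: [0.5913, 0.0375, 0.1637]
tool_rot: [179.8, -0.5, 171.3]
force: [-0.8, -0.3, -1.2]
grip_width: 0.0397
grasp_force: 15.0
```

```bash
python3 - <<'E'
from plan import *
o=env.get_obs(); print(o["qpos"].round(1),P.T@(o["tool_pos"]-O),o["tool_rot"],o["grip_width"],o["grasp_force"])
print(delta(O+P@[-.005,.037,.1125],[180,0,171.3]))
E
```

```text
[ 0.2672  0.4573  0.526   0.376  -0.0411  0.0081 -0.0334] 0.02595756905539881
[ 26.3  17.7 -38.6  94.6  11.1  72.1  66.8] [-0.02639219  0.03540997  0.16368931] [179.75820707  -0.47143151 171.30554752] 0.03973675769883485 14.9893485035318
(array([-0.109,  0.007,  0.255]), array([ 0.003, -0.005,  0.   ]))
```

>>> apply_moves(
  moves=[
    [-0.1,0.007,0.05,0,0,0,0.3],
    [-0.108,0.007,0.15,0,0,0,0.3],
    [-0.108,0.007,0.22,0,0,0,0.3],
    [-0.108,0.007,0.245,0,0,0,0.3],
    [-0.108,0.007,0.255,0,0,0,0.3],
    [-0.108,0.007,0.255,0,0,0,0.3],
  ],
)

```text
time_s: 46.75
tool_pos: [0.6153, 0.0367, 0.1168]
tool_rot: [179.7, -0.1, 171.4]
force: [0.1, -0.1, -0.9]
grip_width: 0.0404
grasp_force: 15.0
```

```bash
python3 - <<'E'
from plan import *
o=env.get_obs(); print(o["qpos"].round(1),P.T@(o["tool_pos"]-O),o["tool_rot"],o["force"])
E
```

```text
[ 0.2672  0.4573  0.526   0.376  -0.0411  0.0081 -0.0334] 0.02595756905539881
[ 24.5  22.6 -37.4  94.5  14.3  67.8  65.1] [-0.00255151  0.03829336  0.1167722 ] [ 1.79713122e+02 -7.33467199e-02  1.71362052e+02] [ 0.05912237 -0.13924705 -0.87512257]
```

>>> apply_moves(
  moves=[
    [0.008,0,0.012,0,0,0,0.3],
    [0.008,0,0.024,0,0,0,0.3],
    [0.008,0,0.026,0,0,0,0.3],
    [0.008,0,0.026,0,0,0,0.3],
  ],
)

```text
time_s: 47.15
tool_pos: [0.6137, 0.0367, 0.1113]
tool_rot: [179.7, -0.1, 171.3]
force: [0.6, -0.3, -1.2]
grip_width: 0.0397
grasp_force: 15.0
```

>>> apply_moves(
  moves=[
    [0,0,0,0,0,0,0.6],
    [0,0,0,0,0,0,0.6],
    [0,0,0,0,0,0,0.6],
    [0,0,-0.1,0,0,0,0.6],
    [0,0,-0.3,0,0,0,0.6],
    [0,0,-0.55,0,0,0,0.6],
    [0,0,-0.75,0,0,0,0.8],
    [0,0,-0.75,0,0,0,1],
  ],
)

```text
time_s: 47.95
tool_pos: [0.617, 0.0369, 0.2682]
tool_rot: [179.6, 0.6, 171.3]
force: [-0.2, 0.5, -0.8]
grip_width: 0.0616
grasp_force: 0.0
```

```bash
python3 - <<'E'
from plan import *
o=env.get_obs(); print(o["qpos"].round(1),o["tool_pos"])
from look import look,H
look("top",["carton1","board"],dict(H))
print(delta([.527,-.40,.26],[180,0,171.3]))
E
```

```text
[ 0.2672  0.4573  0.526   0.376  -0.0411  0.0081 -0.0334] 0.02595756905539881
[ 25.6  16.8 -39.   83.5  10.4  82.8  68. ] [0.6169699  0.03690559 0.26824797]
carton1 0.76 [455. 239.] [ 528.1 -401.3   56.1   54.   -71. ] 324
board 0.68 [342. 209.] [594.9 -74.2 132.4  48.8  -4.9] 612
board 0.68 [186. 172.] [704.1 365.7 173.4 121.6  47.1] 2413
(array([ 0.099, -2.22 , -0.007]), array([ 0.003, -0.002,  0.   ]))
```

>>> apply_moves(
  moves=[
    [0.01,-0.2,0,0,0,0,1],
    [0.02,-0.45,0,0,0,0,1],
    [0.03,-0.7,0,0,0,0,1],
    [0.04,-0.95,0,0,0,0,1],
    [0.04,-0.95,0,0,0,0,1],
  ],
)

```text
time_s: 48.6
tool_pos: [0.5738, -0.1615, 0.2572]
tool_rot: [180.0, -0.4, 170.5]
force: [-0.0, 0.3, -0.7]
grip_width: 0.0869
grasp_force: 0.0
```

>>> apply_moves(
  moves=[
    [0.01,-0.2,0,0,0,0,1],
    [0.02,-0.45,0,0,0,0,1],
    [0.03,-0.7,0,0,0,0,1],
    [0.05,-0.95,0,0,0,0,1],
    [0.05,-0.95,0,0,0,0,1],
  ],
)

```text
time_s: 49.1
tool_pos: [0.5333, -0.3468, 0.2558]
tool_rot: [179.9, -0.4, 170.6]
force: [-0.3, 0.0, -0.1]
grip_width: 0.0872
grasp_force: 0.0
```

```bash
python3 - <<'E'
from plan import *
o=env.get_obs(); print(o["qpos"].round(1),o["tool_pos"],o["tool_rot"])
from look import look,H
look("wrist",["carton1","jar","bowl"]); im=snap("wrist","w11")
a=cv2.imread("pics/w11.png"); b=viewer.read_camera("scene")[120:360,180:500,::-1]
cv2.imwrite("pics/c11.png",np.hstack([cv2.resize(a,(400,300)),cv2.resize(b,(400,300))]))
E
```

```text
[ 0.2672  0.4573  0.526   0.376  -0.0411  0.0081 -0.0334] 0.02595756905539881
[ 51.8  18.3 -27.1  81.2   8.3  82.9 105.3] [ 0.53333725 -0.34683114  0.25575652] [179.90017942  -0.43695229 170.55366735]
carton1 0.95 [268. 221.] [ 532.7 -399.2   53.2   48.4   17.7] 2131
jar 0.55 [174. 257.] [ 549.3 -494.4   92.5   62.9  -63.5] 4523
bowl 0.61 [113. 156.] [ 440.3 -552.7  109.8  109.6  -39.6] 8385
```

View pics/c11.png

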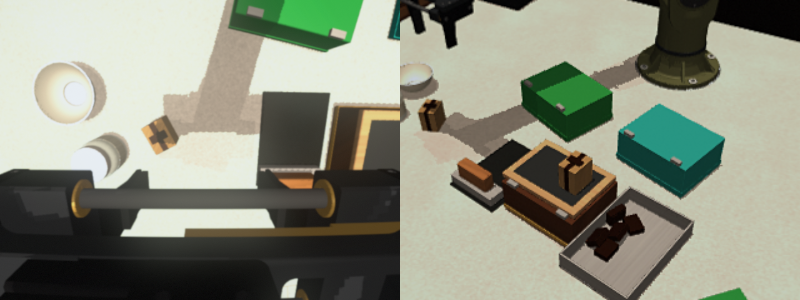

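```bash
cat > fitbox.py <<'E'
from h import *
from scipy.optimize import minimize
def fitbox(c,m,k,x0,dims=(.052,.04,.056)):
    m=m.astype(np.uint8); d=np.array([[a,b,e] for a in(-.5,.5) for b in(-.5,.5) for e in(0,1)])*dims
    def cost(p):
        w=np.r_[p[:2]/1000,0]+d@R.from_euler('z',p[2],degrees=True).as_matrix().T
        h=cv2.convexHull((w2pix(c,w,k)*16).round().astype(np.int32)); I=np.zeros((480,640),np.uint8)
        cv2.fillConvexPoly(I,h,1,shift=4); return 1-(I&m).sum()/(I|m).sum()
    r=min((minimize(cost,[x0[0],x0[1],y],method='Nelder-Mead',options=dict(initial_simplex=[[x0[0],x0[1],y],[x0[0]+8,x0[1],y],[x0[0],x0[1]+8,y],[x0[0],x0[1],y+10]])) for y in x0[2:]),key=lambda r:r.fun)
    return r.x,r.fun
if __name__=="__main__":
    viewer.read_camera("wrist"); k=viewer.get_calibration("wrist"); b=masks_of("wrist","carton1")[0]
    for y in range(-180,0,30): print(y,fitbox("wrist",b["pixels"],k,[532,-399,y]))
E
python3 fitbox.py
```

```text
-180 (array([ 532.44520855, -408.90277064, -159.0180883 ]), np.float64(0.09122055674518204))
-150 (array([ 532.25846259, -407.70722072, -159.34806584]), np.float64(0.08723678556080794))
-120 (array([ 532.11015166, -407.96208838, -161.27318061]), np.float64(0.0915312232677502))
-90 (array([ 533.06885668, -408.73521206,  -92.51193865]), np.float64(0.2678434382194935))
-60 (array([ 533.23811043, -407.0670125 ,  -54.51911578]), np.float64(0.3125))
-30 (array([ 532.9273172 , -409.27976695,   17.33480588]), np.float64(0.09424307036247337))
```

```bash
python3 -c "
from h import *
print(delta([.5323,-.4082,.13],[180,0,-160]))"
```

```text
(array([-0.02 , -0.37 ,  0.644]), array([ 0.004, -0.   , -0.332]))
```

>>> apply_moves(
  moves=[
    [-0.01,-0.15,0,0,0,-0.1,0.65],
    [-0.02,-0.3,0.1,0,0,-0.2,0.65],
    [-0.02,-0.37,0.25,0,0,-0.332,0.65],
    [-0.02,-0.37,0.4,0,0,-0.332,0.65],
    [-0.02,-0.37,0.55,0,0,-0.332,0.65],
    [-0.02,-0.37,0.62,0,0,-0.332,0.65],
    [-0.02,-0.37,0.62,0,0,-0.332,0.65],
  ],
)

```text
time_s: 50.2
tool_pos: [0.5306, -0.4087, 0.1326]
tool_rot: [179.5, -0.1, -160.1]
force: [0.1, 0.2, 0.4]
grip_width: 0.0567
grasp_force: 0.0
```

```bash
python3 - <<'E'
from fitbox import *
o=env.get_obs(); print(o["qpos"].round(1),o["tool_pos"],o["tool_rot"])
viewer.read_camera("wrist"); k=viewer.get_calibration("wrist"); b=masks_of("wrist","carton1")[0]
print(b["conf"],rect(b["pixels"],.056,"wrist",k),fitbox("wrist",b["pixels"],k,[532,-408,20]))
print(delta([.5323,-.4082,.033],[180,0,-160]))
E
```

```text
[ 57.   26.9 -28.9  85.1  13.   71.9 136.5] [ 0.53056209 -0.40865801  0.13264367] [ 1.79491338e+02 -7.24463156e-02 -1.60069023e+02]
0.63 [ 531.2 -410.7   61.7   42.4   19.1] (array([ 534.6111165 , -408.89388268,   18.4433617 ]), np.float64(0.020229982964224846))
(array([-0.002,  0.006,  0.516]), array([ 0.003,  0.001, -0.001]))
```

>>> apply_moves(
  moves=[
    [-0.015,0.0,0.2,0,0,0.014,0.65],
    [-0.015,0.0,0.4,0,0,0.014,0.65],
    [-0.015,0.0,0.5,0,0,0.014,0.65],
    [-0.015,0.0,0.5,0,0,0.014,0.65],
    [-0.015,0.0,0.5,0,0,0.014,0.3],
    [-0.015,0.0,0.5,0,0,0.014,0.3],
    [-0.015,0.0,0.5,0,0,0.014,0.3],
    [-0.015,0.0,0.5,0,0,0.014,0.3],
    [-0.015,0.0,0.5,0,0,0.014,0.3],
  ],
)

```text
time_s: 51.2
tool_pos: [0.5356, -0.4092, 0.0373]
tool_rot: [179.9, 0.2, -161.3]
force: [0.4, 1.3, 6.1]
grip_width: 0.0398
grasp_force: 15.0
```

>>> apply_moves(
  moves=[
    [0,0,-0.05,0,0,0,0.3],
    [0,0,-0.2,0,0,0,0.3],
    [0,0,-0.4,0,0,0,0.3],
    [0,0,-0.6,0,0,0,0.3],
    [0,0,-0.8,0,0,0,0.3],
    [0,0,-0.95,0,0,0,0.3],
    [0,0,-0.95,0,0,0,0.3],
  ],
)

```text
time_s: 51.9
tool_pos: [0.5367, -0.4108, 0.2315]
tool_rot: [-179.8, 0.4, -161.3]
force: [1.3, 0.8, -1.0]
grip_width: 0.04
grasp_force: 15.0
```

```bash
python3 - <<'E'
from plan import *
o=env.get_obs(); print(o["qpos"].round(1),o["tool_pos"],o["tool_rot"],o["grip_width"],o["grasp_force"])
print(delta(O+P@[-.005,-.043,.22],[180,0,171.3]))
E
```

```text
[ 0.2672  0.4573  0.526   0.376  -0.0411  0.0081 -0.0334] 0.02595756905539881
[ 56.8  23.7 -29.5  77.8  11.4  81.2 136.3] [ 0.53666493 -0.41078888  0.23147132] [-179.82925973    0.35282659 -161.33840146] 0.040005217031493234 14.999907463788986
(array([-0.89 ,  1.639,  0.058]), array([-0.001,  0.005,  0.318]))
```

>>> apply_moves(
  moves=[
    [-0.11,0.2,0,0,0,0.05,0.3],
    [-0.22,0.41,0,0,0,0.1,0.3],
    [-0.33,0.62,0,0,0,0.2,0.3],
    [-0.445,0.82,0,0,0,0.318,0.3],
    [-0.445,0.82,0,0,0,0.318,0.3],
    [-0.445,0.82,0,0,0,0.318,0.3],
    [-0.445,0.82,0,0,0,0.318,0.3],
  ],
)

```text
time_s: 52.6
tool_pos: [0.5654, -0.2272, 0.2252]
tool_rot: [179.8, -0.2, 171.3]
force: [-0.6, -0.3, -1.1]
grip_width: 0.0397
grasp_force: 15.0
```

```bash
python3 - <<'E'
from plan import *
o=env.get_obs(); print(o["tool_pos"],o["tool_rot"],o["grip_width"],o["grasp_force"])
print(delta(O+P@[-.005,-.043,.19],[180,0,171.3]))
from look import look
look("top",["carton1"])
E
```

```text
[ 0.2672  0.4573  0.526   0.376  -0.0411  0.0081 -0.0334] 0.02595756905539881
[ 0.56541525 -0.22723199  0.22521177] [ 1.79762597e+02 -1.64240436e-01  1.71307516e+02] 0.03969790510834607 14.999702274799347
(array([-0.035,  0.935,  0.18 ]), array([ 0.003, -0.002,  0.   ]))
carton1 0.61 [303. 207.] [626.3  37.6  66.5  47.6  -4.6] 359
carton1 0.48 [408. 224.] [ 568.1 -256.2   52.5   27.7   81.3] 156
```

>>> apply_moves(
  moves=[
    [-0.01,0.2,0.02,0,0,0,0.3],
    [-0.02,0.42,0.05,0,0,0,0.3],
    [-0.03,0.65,0.1,0,0,0,0.3],
    [-0.035,0.85,0.15,0,0,0,0.3],
    [-0.035,0.925,0.18,0,0,0,0.3],
    [-0.035,0.925,0.18,0,0,0,0.3],
    [-0.035,0.925,0.18,0,0,0,0.3],
  ],
)

```text
time_s: 53.4
tool_pos: [0.6009, -0.0465, 0.1905]
tool_rot: [179.8, -0.1, 171.2]
force: [0.7, -0.5, -0.5]
grip_width: 0.0398
grasp_force: 15.0
```

```bash
python3 - <<'E'
from plan import *
o=env.get_obs(); print(P.T@(o["tool_pos"]-O),o["tool_rot"],o["grip_width"])
print(delta(O+P@[-.005,-.045,.133],[180,0,171.3]))
E
```

```text
[ 0.2672  0.4573  0.526   0.376  -0.0411  0.0081 -0.0334] 0.02595756905539881
[-0.00416748 -0.04612411  0.19050819] [ 1.79797206e+02 -1.21306940e-01  1.71199059e+02] 0.039838654163419626
(array([0.004, 0.005, 0.288]), array([ 0.002, -0.001, -0.001]))
```

>>> apply_moves(
  moves=[
    [0.004,0.005,0.1,0,0,0,0.3],
    [0.004,0.005,0.2,0,0,0,0.3],
    [0.004,0.005,0.27,0,0,0,0.3],
    [0.004,0.005,0.288,0,0,0,0.3],
    [0.004,0.005,0.288,0,0,0,0.3],
    [0.004,0.005,0.288,0,0,0,0.3],
  ],
)

```text
time_s: 54.0
tool_pos: [0.6009, -0.0429, 0.1341]
tool_rot: [179.7, -0.0, 171.3]
force: [0.0, 0.1, -1.8]
grip_width: 0.0397
grasp_force: 15.0
```

>>> apply_moves(
  moves=[
    [0,0,0.01,0,0,0,0.3],
    [0,0,0.02,0,0,0,0.3],
    [0,0,0.02,0,0,0,0.3],
  ],
)

```text
time_s: 54.3
tool_pos: [0.6006, -0.0422, 0.1294]
tool_rot: [179.7, -0.1, 171.4]
force: [0.3, 0.1, -0.2]
grip_width: 0.04
grasp_force: 15.0
```

At contact height; release and back up.

>>> apply_moves(
  moves=[
    [0,0,0,0,0,0,0.55],
    [0,0,0,0,0,0,0.55],
    [0,0,0,0,0,0,0.55],
    [0,0,-0.1,0,0,0,0.55],
    [0,0,-0.3,0,0,0,0.55],
    [0,0,-0.5,0,0,0,0.55],
    [0,0,-0.7,0,0,0,0.55],
  ],
)

```text
time_s: 55.0
tool_pos: [0.6001, -0.0429, 0.2706]
tool_rot: [179.7, -0.1, 171.3]
force: [1.4, 0.2, 0.2]
grip_width: 0.048
grasp_force: 0.0
```

>>> apply_moves(
  moves=[
    [0.2,0,-0.1,0,0,0,1],
    [0.4,0,-0.2,0,0,0,1],
    [0.55,0,-0.2,0,0,0,1],
    [0.55,-0.2,-0.2,0,0,0,1],
    [0.55,-0.4,-0.2,0,0,0,1],
    [0.55,-0.4,-0.2,0,0,0,1],
  ],
)

```text
time_s: 55.6
tool_pos: [0.478, -0.1123, 0.3088]
tool_rot: [179.9, -0.1, 170.8]
force: [-0.5, 0.4, 0.0]
grip_width: 0.0843
grasp_force: 0.0
```

```bash
python3 - <<'E'
from plan import *
from look import look,H
o=env.get_obs(); print(o["tool_pos"],o["time_s"])
look("top",["carton1","board","scraper","jar","bowl","giftbox","piece1"],dict(H,scraper=.026,carton1=.148,piece1=.02))
snap("scene","s9"); look("scene",["carton1","piece1"],dict(H,carton1=.12,piece1=.02))
E
```

```text
[ 0.2672  0.4573  0.526   0.376  -0.0411  0.0081 -0.0334] 0.02595756905539881
[ 0.47799681 -0.11234477  0.3088097 ] 55.6
carton1 0.76 [305. 205.] [607.2  33.9  58.8  41.3 -10.8] 321
carton1 0.65 [330. 205.] [594.  -43.   54.   39.2  -8.5] 218
board 0.79 [188. 174.] [705.4 366.7 173.6 123.9  47.8] 2458
board 0.75 [276. 221.] [573.1 103.   36.3  12.8 -21.4] 56
board 0.65 [314. 204.] [606.1  -6.4 182.6 134.9  81. ] 1922
scraper 0.67 [263. 220.] [582.  146.5  46.2  33.3  54. ] 167
jar 0.71 [494. 232.] [ 543.2 -506.2   91.    67.9  -89. ] 611
bowl 0.58 [510. 273.] [ 433.8 -559.2  106.   104.    45.2] 1062
giftbox 0.71 [130. 254.] [476.2 532.8 146.8 117.3  -6.6] 1880
giftbox 0.69 [511. 273.] [ 433.7 -563.8  108.7  104.7   45.2] 1081
piece1 0.72 [280. 198.] [6.529e+02 1.058e+02 3.640e+01 2.960e+01 6.000e-01] 120
piece1 0.67 [512. 275.] [ 434.8 -572.2  112.2  108.3   45.2] 1123
piece1 0.59 [266. 222.] [583.6 146.6  41.8  29.9  52.1] 140
piece1 0.54 [278. 218.] [588.2 111.3  46.9  22.4 -16.7] 112
piece1 0.51 [272. 195.] [664.2 133.1  40.8  25.4  -8.4] 112
carton1 0.93 [294. 241.] [593.4 -41.7 113.5  63.3  39. ] 659
carton1 0.59 [320. 260.] [612.   35.2 114.8  61.5  29.2] 730
piece1 0.74 [337. 312.] [655.5 108.4  57.9  27.7  -8.3] 210
piece1 0.71 [352. 292.] [588.4 111.9  56.4  34.9 -24.1] 202
piece1 0.7 [369. 301.] [592.6 154.   50.6  32.5  42.6] 194
piece1 0.7 [347. 319.] [670.5 137.   45.7  30.3  -9.3] 206
piece1 0.51 [354. 305.] [621.7 134.3  53.   32.   -1.6] 205
```

>>> apply_moves(
  moves=[
    [0.2,-0.1,-0.2,0,0,0,1],
    [0.2,-0.1,-0.2,0,0,0,1],
    [0.2,-0.1,-0.2,0,0,0,1],
  ],
)

```text
time_s: 56.5
tool_pos: [0.4372, -0.1204, 0.3505]
tool_rot: [179.8, 0.1, 171.2]
force: [-0.7, 0.4, -0.3]
grip_width: 0.0867
grasp_force: 0.0
```

```bash
python3 - <<'E'
from plan import *
from look import look,H
for c in ("top","wrist","scene"): look(c,["scraper","pad"],dict(H,scraper=.026))
look("top",["board","plinth"]); look("wrist",["board","plinth"]); print(env.get_obs()["tool_pos"])
E
```

```text
[ 0.2672  0.4573  0.526   0.376  -0.0411  0.0081 -0.0334] 0.02595756905539881
scraper 0.78 [372. 196.] [ 656.9 -181.7  121.3   45.2  -89.1] 391
pad 0.86 [356. 219.] [ 609.5 -131.3  145.2   53.9   -9.1] 594
scraper 0.79 [307. 342.] [ 666.6 -179.1  119.1   51.6   81.3] 1956
pad 0.72 [309. 270.] [ 547.2 -156.9  132.5  103.9   81.3] 5521
scraper 0.91 [240. 265.] [ 650.8 -178.3  150.    68.2   81.1] 869
pad 0.89 [257. 253.] [ 559.5 -188.2  142.5   79.6    7.4] 794
board 0.75 [317. 211.] [604.8  -5.8 181.7 133.   81. ] 2297
board 0.62 [186. 172.] [703.5 366.3 173.5 127.7  47.1] 2508
plinth 0.94 [308. 232.] [540.9  30.1 124.6  11.5  81.2] 275
plinth 0.77 [270. 295.] [371.9 128.2 181.  142.   75. ] 3351
plinth 0.68 [343. 302.] [359.3 -81.6 138.6  27.5 -18. ] 433
board 0.7 [403. 292.] [569.2  48.8  86.6  39.2  81. ] 4171
plinth 0.73 [423. 265.] [534.7   7.  183.8  29.   82.4] 2268
plinth 0.65 [280. 122.] [ 335.6 -154.9  179.5  143.1   69.4] 18665
plinth 0.61 [510. 118.] [374.2 121.5 200.6 140.2  75.2] 19236
[ 0.43713353 -0.1196566   0.34883991]
```

```bash
python3 -c "
from cell import env
print(env.sign_off())"
```

```text
the job is handed in; nothing more can be done
None
```

The job is done and handed in at about 57 s of robot time, but I viewed 16 pictures against the limit of 14: five pieces in the tray, board flipped slate-up and home on the studs (about 3–6 mm off centre in y), both cartons upright on the slate, scraper upright on its mat, and jar, bowl and gift box unmoved. The gripper may have touched the jar lightly (about 6 N) while picking up the second carton.

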